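# Flip the hex key and pull the stone clamp tight

## Robot

A 6-joint arm with a two-finger parallel gripper is mounted at the origin on the work surface. World frame = base frame: x ahead of the robot, y to its left, z up, the work surface at z = 0. Lengths are in mm, angles in degrees, forces in N, time in s.
With the tool pointing down it reaches from about 300 to 850 mm from the base axis. Payload 4.2 kg.
Tool frame: the origin (TCP) lies at the very end of the fingers, on their centre line; the grasp point (between the pads) lies 19 mm behind it (hold_point_z is the z of the grasp point in the tool frame, in mm); z points along the fingers, y is the direction in which the jaws open and shut (so a half turn about z gives the same grasp; the last joint's range is limited). The gripper opens to 91 mm and grips with 3 to 60 N. Pads are 32 mm wide; open, the fingers measure 118 mm over their backs; the gripper's body (76 mm by 178 mm) begins 60 mm behind the grasp point.
Start: joints at [76.146, 18.312, 89.639, -0, 72.044, -1.146], TCP at [126.493, 560.93, 213.976] pointing down, gripper open.
Joint ranges: [-177.97, 177.97], [-48.28, 115.42], [12.27, 149.76], [-77.06, 257.06], [2.81, 150.46], [-146.56, 146.56]. Speed limits (degrees/s): [147.25, 147.25, 180, 180, 180, 180].

## Interface

Orientations are given as [roll, pitch, yaw] about the fixed x, y, z axes, in that order (R = Rz(yaw) Ry(pitch) Rx(roll)).
In Python, from workcell import state, grab_frame, job_done, hold_point_z gives the robot as it stands. The module is installed in compiled form; this text tells all that it offers.
- The arm moves only by the shell command python3 -m creep 'ROWS' [FORCE]. ROWS is JSON, a list of rows, each a list of 7 numbers: the closure, from 0 (fully open) to 1 (shut), then the shift along the tool's x, y, z in mm, then the turn, a rotation vector about the tool's x, y, z in degrees. A call has 1 to 5 rows; each row shifts and turns the commanded pose from where the row before left it, along the tool's axes as they then stand; what a row does not reach is not made up. A row lasts 1/8 s, in which the tool goes at most 62.5 mm and 10.7 degrees, less where a joint would pass 70% of its speed; a pose out of reach is approached as far as the arm can. A call is refused whole if a number of a shift passes 62.5 or a number of a turn 10.7, either way. A call with a gripper value outside its range is refused whole. The fingers move at their own pace and stop on an object; FORCE is the grip in N (left out, the last holds). Time passes only in rows, so rows that do not move let the fingers close. It gives the time, the measured TCP pose, the force and the opening at its end, in the units of the state.
- state(): the state, without advancing time (a new reading comes with each control period).
- grab_frame(name): name is "side" or "top"; returns a dict with "frame" (420x560x3 uint8, red, green, blue), "fx", "fy", "cx", "cy" (pixels), "view" (4x4, takes a point from world to camera coordinates). Camera axes: x right, y down, z forward; pixel columns grow to the right and rows downward; lengths in mm; the calibration is good to about 2 mm. A picture is of the moment at which its call begins. There is no depth.
- job_done(): hands the job in, once; it reports no verdict.
The state is a dict: "time_s": time; "qpos": joint angles; "qvel": joint speeds; "effort": joint torques, N m; "ee_pos": TCP position; "ee_rot": TCP orientation; "force": force on the tool from outside, world axes, zero at the start; "torque": the same for the moment, N m; "gripper_width": finger opening in mm.
Only numpy, scipy, OpenCV 4.12 (cv2) and the standard library are available. Lean on these libraries where they do the work, as an engineer would, in place of code of your own. Each camera call takes 0.05 s, during which the arm holds its last target.

## Task

The clamp on the ink-stone blank has only been run down finger-tight: the L-shaped hex key still stands in its sloping screw by the long arm. Pull the key out, flip it so that its short arm sits fully in the screw, and use the long arm as a lever to turn the screw clockwise (seen facing the screw head) until it comes up hard against its stop. Leave the key in the screw by its short arm, let go, and leave everything else on the bench where it is.

Things in the scene. Friction and masses are not known exactly. Their poses are not given: they have to be found in the camera images.
- clamp: Green steel clamp with a grey stone blank, fixed to the table; origin on the table, z up, x axis away from the robot, through blank and screw. The blank (150 x 104 mm) lies on the robot's side, its top 73 mm up. The screw's socket mouth is at x 85, y 0, z 135 mm; a sloping boss 70 mm wide in y carries it, topping out at z 149 mm near x 41 mm. Base plate 120 mm wide in y, 18 mm high.
- screw_mouth (a point): Centre of the mouth of the hexagon socket in the screw head; turns with the screw. z axis: out of the socket along the screw axis, away from the robot and 25 degrees above level. x axis: square to one of six flats (the socket repeats every 60 degrees). Socket 18 mm across flats, 32 mm deep to a flat floor, bevelled mouth. Head 33 mm across, 34 mm proud of the boss.
- screw (a joint): Turn of the screw, rad, growing clockwise as seen facing the head (about minus z of screw_mouth): -0.05 to 0.05 at the start, hard stop (fully tight) at 0.80. Stiff: about 1.0 N m to turn it, plus a little drag with speed; it stays where it is left. The key has up to 0.08 rad of play either way in the socket.
- key: L-shaped dark steel hex key, 17 mm hexagon bar, about 0.42 kg. Long arm 160 mm, short arm 70 mm, each measured outside over the bend. Origin where the arms' centre lines meet; x axis along the long arm to its tip, y axis along the short arm to its tip. Each arm has two flats square to the L's plane, so it is best gripped in that plane. In the socket by one arm, the other points square to a flat.
- key_mid (a point): Middle of the key's long arm, 71.5 mm from the key's origin along x; axes as the key. At the start the long arm is in the socket down to the floor (it droops about 7 degrees below the screw axis in the play), and the short arm, at the upper end, points left as seen from the robot, raised about 24 degrees above level in the plane square to the screw axis.
- key_long_tip (a point): Centre of the end face of the key's long arm, 151.5 mm from the key's origin along x. Axes as the key.
- key_short_tip (a point): Centre of the end face of the key's short arm, 61.5 mm from the key's origin along y. Axes as the key.
- hone: Bystander: honing stone, a bar 110 x 35 x 22 mm on the table ahead and to the left. Origin at the middle of its underside.
- chisel_a: Bystander: flat steel chisel, 150 mm long, lying on the table just right of the clamp. Origin at the middle of its underside.
- chisel_b: Bystander: flat steel chisel, 190 mm long, lying on the table to the left. Origin at the middle of its underside.
- beater: Bystander: dark wooden beater, a bar 260 x 45 x 32 mm lying on the table to the right. Origin at the middle of its underside.
- inkstone: Bystander: finished round ink stone, 130 mm across and 30 mm high, to the left. Origin at the middle of its underside.
- offcut: Bystander: stone offcut 70 x 50 x 35 mm, to the right. Origin at the middle of its underside.
- oil: Bystander: small closed jar, 44 mm across and 90 mm high, to the right. Origin at the middle of its underside.

How it is judged:
By the outcome, as a careful person would: the job done as asked, in the order asked, and still so for the second after the job is handed in, with the robot touching nothing.
It also fails if it takes over 51 s, if anything falls off the work surface, if the arm or the gripper's body presses on something with over 40 N, if the wrist force passes 120 N, or if a joint passes its speed limit or range.

## Working session

There is one attempt and no reset: what is moved stays moved. The work goes in short steps, Python scripts to look and compute and a shell command to move; the robot and the scene stay as the last step left them, time stands still between calls to the robot, and variables do not carry over. Pictures are saved under pics/ and viewed, and the job is handed in when it is done.

```bash
mkdir -p pics; ls; cat > h.py <<'E'
import numpy as np, cv2
from workcell import state, grab_frame, job_done, hold_point_z
def shot(name,fn,crop=None,scale=1):
    g=grab_frame(name); np.save('pics/'+fn+'.npy',g['frame'])
    np.savez('pics/'+fn+'_cal.npz',**{k:g[k] for k in('fx','fy','cx','cy','view')})
    im=g['frame'][:,:,::-1]
    cv2.imwrite('pics/'+fn+'.png',im)
    return g
def crop(fn,x0,y0,x1,y1,s,out):
    im=np.load('pics/'+fn+'.npy')[y0:y1,x0:x1,::-1]
    cv2.imwrite('pics/'+out+'.png',cv2.resize(im,None,fx=s,fy=s,interpolation=cv2.INTER_CUBIC))
def proj(fn,P):
    c=np.load('pics/'+fn+'_cal.npz');P=np.atleast_2d(P)
    q=(c['view']@np.c_[P,np.ones(len(P))].T)[:3]
    return np.c_[c['fx']*q[0]/q[2]+c['cx'],c['fy']*q[1]/q[2]+c['cy']]
E
python3 - <<'E'
from h import *
for n in('side','top'):
    g=shot(n,n+'0');print(n,g['fx'],g['cx'],g['cy'],np.round(g['view'],4).tolist())
    V=np.array(g['view']);print(-V[:3,:3].T@V[:3,3])
print(state(),hold_point_z)
E
```

```text
pics
side 498.30327020105466 274.9278121003441 212.69142592969465 [[0.8751, -0.4836, -0.0205, -471.2421], [-0.3471, -0.5973, -0.723, 293.6587], [0.3374, 0.6398, -0.6906, 1126.4904], [0.0, 0.0, 0.0, 1.0]]
[ 134.25413959 -773.18412343  980.53413699]
top 467.8313791161025 284.3552951659149 209.8438812062791 [[-0.0581, -0.9983, 0.0, 3.2599], [-0.9746, 0.0567, -0.2168, 580.4623], [0.2164, -0.0126, -0.9762, 1264.9813], [0.0, 0.0, 0.0, 1.0]]
[ 292.14968239  -13.70681456 1360.7298058 ]
{'time_s': 0.1, 'qpos': array([ 7.61457769e+01,  1.83470816e+01,  8.96978072e+01, -1.41060463e-03,
        7.20424522e+01, -1.14518736e+00]), 'qvel': array([-0.06133447, -0.06794287, -0.21620524, -0.0079114 ,  0.00981011,
       -0.07034106]), 'effort': array([ 1.46013386e-03, -4.13327229e+01, -2.32507128e+01,  7.28419446e-02,
        4.21545119e-02, -6.26168412e-05]), 'ee_pos': array([126.39662548, 560.49404341, 213.22422892]), 'ee_rot': array([-1.79912650e+02, -4.04639196e-04,  1.67291400e+02]), 'force': array([-0.12420121, -0.19010196,  0.24217149]), 'torque': array([ 0.00287218,  0.00445335, -0.01728341]), 'gripper_width': 91.32641254127286} -18.8
```

View pics/side0.png

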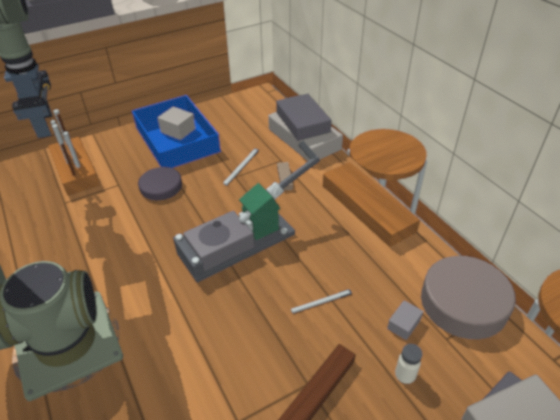

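View pics/top0.png

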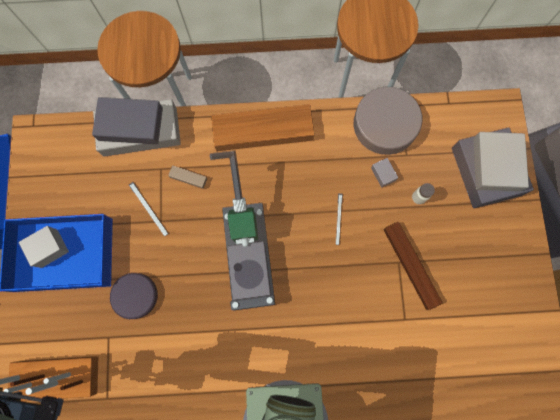

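```bash
python3 - <<'E'
from h import *
crop('side0',160,130,340,280,4,'c1')
crop('top0',195,140,295,320,4,'c2')
crop('top0',195,140,285,225,8,'c3')
E
```

```text
(no output)
```

View pics/c1.png

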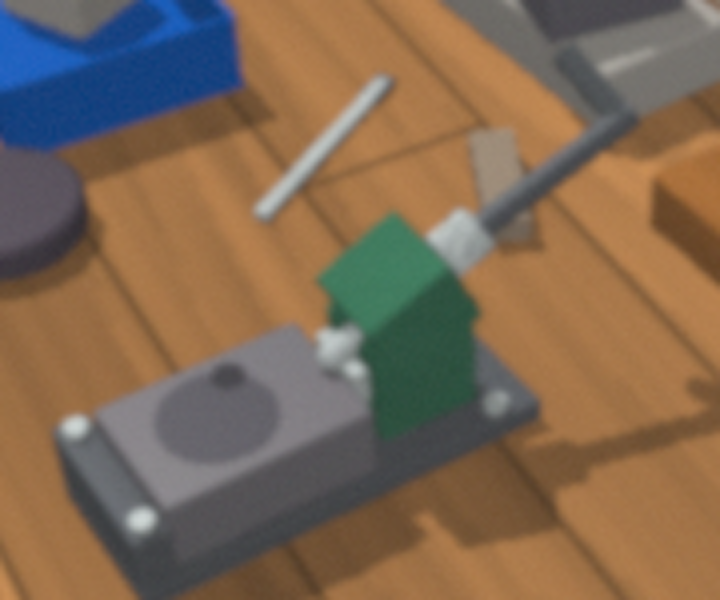

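View pics/c2.png

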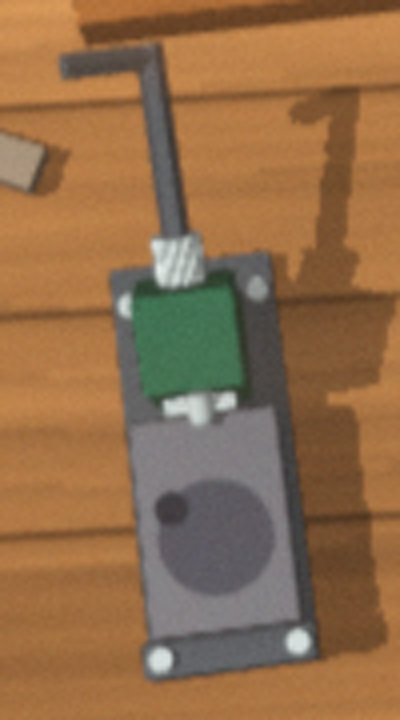

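View pics/c3.png

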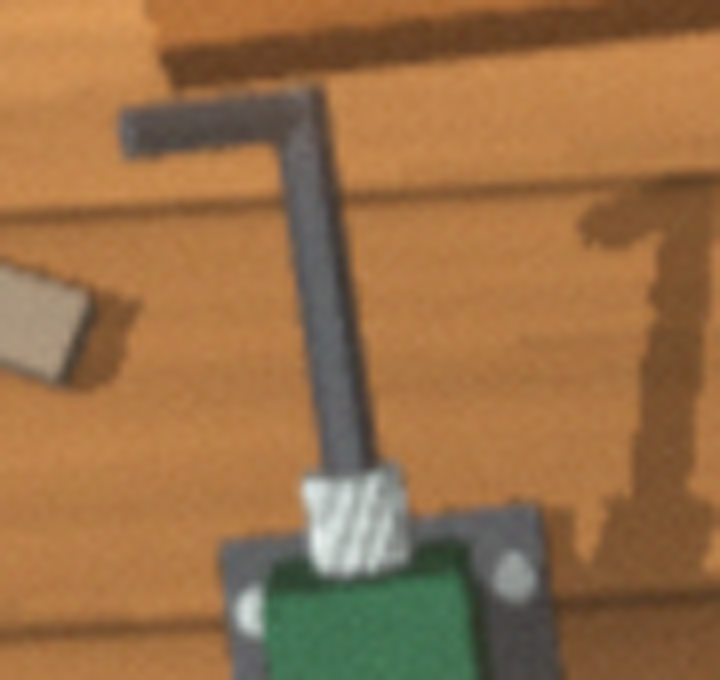

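```bash
cat > fit.py <<'E'
from h import *
from scipy.optimize import least_squares
c1=lambda u,v:(160+u/4,130+v/4); c2=lambda u,v:(195+u/4,140+v/4); c3=lambda u,v:(195+u/8,140+v/8)
def pts(p):
    x,y,a,L,b0=p[:5];a=np.radians(a)
    T=lambda q:np.array([x+np.cos(a)*q[0]-np.sin(a)*q[1],y+np.sin(a)*q[0]+np.cos(a)*q[1],q[2]])
    return T,L,b0
obs=[('t',lambda L,b:(L,60,18),c3(222,545)),('t',lambda L,b:(L,-60,18),c3(540,508)),
('t',lambda L,b:(b+150,52,73),c2(131,432)),('t',lambda L,b:(b+150,-52,73),c2(273,407)),
('t',lambda L,b:(b,52,73),c2(150,638)),('t',lambda L,b:(b,-52,73),c2(300,622)),
('t',lambda L,b:(41,35,149),c3(268,598)),('t',lambda L,b:(41,-35,149),c3(468,568)),
('s',lambda L,b:(L,-60,18),c1(540,403)),('s',lambda L,b:(b,52,73),c1(97,412)),('s',lambda L,b:(b+150,52,73),c1(293,325)),
('s',lambda L,b:(b,-52,73),c1(170,505)),('s',lambda L,b:(41,-35,149),c1(450,265)),('s',lambda L,b:(41,35,149),c1(393,212)),
]
def res(p,full=False):
    T,L,b=pts(p);r=[]
    for v,f,o in obs:
        q=proj('top0' if v=='t' else 'side0',T(f(L,b)))[0]+(p[5:7] if v=='t' else p[7:9])
        r.append(q-o)
    r=np.array(r)
    return r if full else np.r_[r.ravel(),np.array(p[5:])/1.0]
s=least_squares(res,[600,50,5,100,-180,0,0,0,0],loss='soft_l1')
print(np.round(s.x,2));print(np.round(res(s.x,True),1).tolist())
E
python3 fit.py
```

```text
[ 5.1997e+02  8.3850e+01  4.0000e+00  9.2150e+01 -1.7854e+02 -1.7000e-01
  9.2000e-01  5.7000e-01  3.0000e-01]
[[-0.4, 0.2], [0.4, -0.2], [-0.7, -2.4], [1.0, -0.8], [0.1, 0.7], [0.8, -0.3], [-1.2, 0.1], [0.1, 0.6], [0.1, 0.3], [-1.6, -0.4], [0.7, -1.4], [-1.4, 1.9], [0.4, 0.5], [0.1, -1.1]]
```

```bash
cat > ov.py <<'E'
from h import *
from scipy.spatial.transform import Rotation as R
CL=np.array([520.0,83.9]);YAW=4.0
def clampT():
    T=np.eye(4);T[:3,:3]=R.from_euler('z',YAW,degrees=True).as_matrix();T[:2,3]=CL;return T
def mouth():
    c=clampT();o=(c@[85,0,135,1])[:3]
    z=c[:3,:3]@[np.cos(np.radians(25)),0,np.sin(np.radians(25))]
    up=c[:3,:3]@[-np.sin(np.radians(25)),0,np.cos(np.radians(25))]
    left=c[:3,:3]@[0,1,0]
    return o,z,up,left
def prism(p0,p1,s,r=8.5/np.cos(np.pi/6),n=6,off=30):
    d=(p1-p0)/np.linalg.norm(p1-p0);s=s-d*(s@d);s=s/np.linalg.norm(s);t=np.cross(d,s)
    a=np.radians(off+np.arange(n)*360/n)
    ring=np.array([r*(np.cos(k)*s+np.sin(k)*t) for k in a])
    return [(p0+ring[i],p0+ring[(i+1)%n]) for i in range(n)]+[(p1+ring[i],p1+ring[(i+1)%n]) for i in range(n)]+[(p0+ring[i],p1+ring[i]) for i in range(n)]
def keywire(o,x,y):
    return prism(o-8.5*y,o+61.5*y,x)+prism(o-8.5*x,o+151.5*x,y)
def clampwire():
    o,z,up,left=mouth();c=clampT();L=[]
    L+=prism(o-34*z,o,up,16.5,16)
    P=lambda *q:(c@[*q,1])[:3]
    L+=[(P(92,60,18),P(92,-60,18)),(P(41,35,149),P(41,-35,149)),(P(92,60,18),P(-178,60,18)),(P(92,-60,18),P(-178,-60,18))]
    return L
def draw(fn,segs,x0,y0,x1,y1,s,out,shift=(0,0)):
    im=cv2.resize(np.load('pics/'+fn+'.npy')[y0:y1,x0:x1,::-1],None,fx=s,fy=s,interpolation=cv2.INTER_CUBIC)
    for col,ss in segs:
        for a,b in ss:
            q=proj(fn,[a,b])+shift
            q=np.round(((q-[x0,y0]+0.5)*s)).astype(int)
            cv2.line(im,tuple(map(int,q[0])),tuple(map(int,q[1])),col,1,cv2.LINE_AA)
    cv2.imwrite('pics/'+out+'.png',im)
def key0(droop=7,raise_=24):
    o,z,up,left=mouth()
    ydir=np.cos(np.radians(raise_))*left+np.sin(np.radians(raise_))*up
    D=np.radians(droop)
    # long axis outward direction drooped
    out=np.cos(D)*z-np.sin(D)*up
    x=-out; y=ydir-out*(ydir@out);y/=np.linalg.norm(y)
    mid=o-12*z
    tip=mid-out*20
    return tip+out*151.5,x,y
E
python3 - <<'E'
from ov import *
k=key0();print(k,mouth())
S=[((0,255,255),clampwire()),((255,255,0),keywire(*k))]
draw('top0',S,195,140,285,225,8,'o1',(-.2,.9));draw('side0',S,230,130,340,225,6,'o2',(.6,.3))
E
```

```text
(array([718.70302591,  97.79466913, 170.56431562]), array([-0.94873979, -0.06634235, -0.30901699]), array([-0.1884051 ,  0.90372881,  0.38441873])) (array([604.79294427,  89.82930027, 135.        ]), array([0.90410007, 0.06322084, 0.42261826]), array([-0.42158878, -0.02948036,  0.90630779]), array([-0.06975647,  0.99756405,  0.        ]))
```

View pics/o1.png

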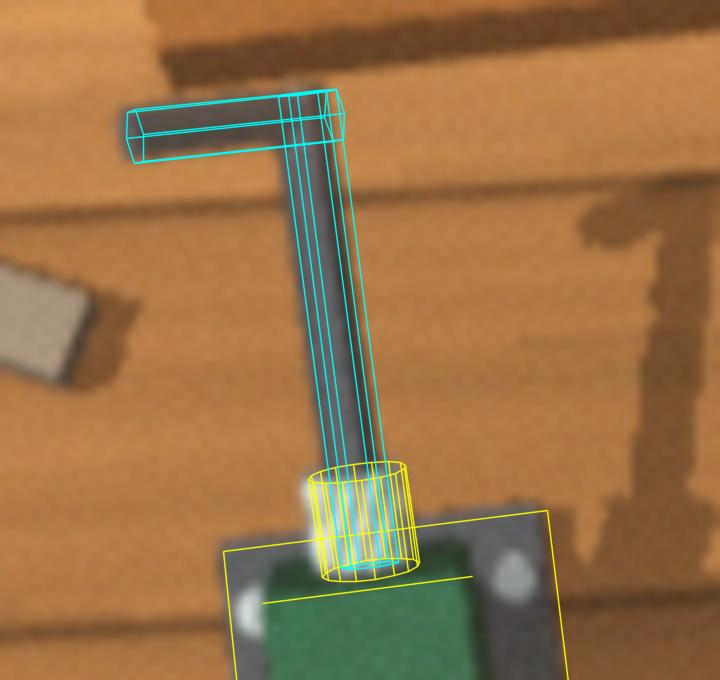

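View pics/o2.png

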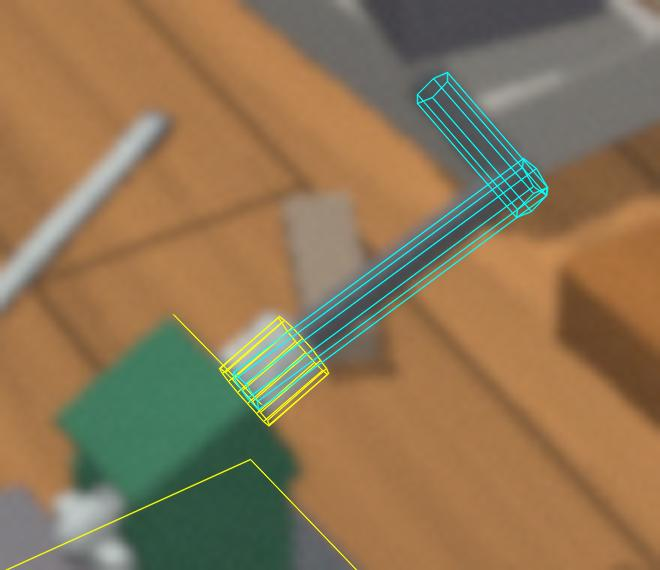

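```bash
cat > fit2.py <<'E'
import ov; from ov import *
from scipy.optimize import least_squares
def cc(x0,y0,s):return lambda u,v:((u+.5)/s-.5+x0,(v+.5)/s-.5+y0)
c1=cc(160,130,4);c2=cc(195,140,4);c3=cc(195,140,8);c4=cc(230,130,6)
P=lambda *q:(clampT()@[*q,1])[:3]
def model(p):
    ov.CL=np.array(p[:2]);ov.YAW=p[2];L,b=p[3],p[4]
    o,z,up,left=mouth();ko,kx,ky=key0(p[5],p[6]); ko=ko+p[7]*kx
    def rim(fn,c,sg):
        V=np.load('pics/'+fn+'_cal.npz')['view'];C=-V[:3,:3].T@V[:3,3]
        s=np.cross(z,c-C);s/=np.linalg.norm(s);return c+sg*16.5*s
    t=[(P(L,60,18),c3(222,545)),(P(L,-60,18),c3(540,508)),(P(b,52,73),c2(150,638)),(P(b,-52,73),c2(300,622)),
     (P(41,35,149),c3(268,598)),(P(41,-35,149),c3(468,568)),
     (rim('top0',o,-1),c3(303,480)),(rim('top0',o,1),c3(405,465)),(rim('top0',o-34*z,-1),c3(318,578)),(rim('top0',o-34*z,1),c3(412,565)),
     (ko+61.5*ky,c3(131,132)),(ko,c3(300,115)),(ko+105*kx,c3(344,440))]
    s=[(P(L,-60,18),c1(540,403)),(P(b,52,73),c1(97,412)),(P(b,-52,73),c1(170,505)),(P(41,-35,149),c1(450,265)),(P(41,35,149),c1(393,212)),
     (rim('side0',o,-1),c1(460,207)),(rim('side0',o,1),c1(495,242)),(rim('side0',o-34*z,-1),c1(428,232)),(rim('side0',o-34*z,1),c1(462,275)),
     (ko+61.5*ky,c1(570,62)),(ko,c1(622,120)),(ko+105*kx,c1(497,218))]
    return t,s
def res(p,full=False):
    t,s=model(p)
    r=[proj('top0',a)[0]+p[8:10]-o for a,o in t]+[proj('side0',a)[0]+p[10:12]-o for a,o in s]
    r=np.array(r)
    return r if full else np.r_[r.ravel(),np.array(p[8:])/1.,(p[5]-7)/1,(p[6]-24)/2,p[7]/2]
if __name__=='__main__':
    s=least_squares(res,[520,84,4,92,-178,7,24,0,0,0,0,0],loss='soft_l1')
    print(np.round(s.x,2));print(np.round(res(s.x,True),1).tolist())
    p=s.x; res(p)
    k=key0(p[5],p[6]);k=(k[0]+p[7]*k[1],k[1],k[2]);print(k,mouth())
    S=[((0,255,255),clampwire()),((255,255,0),keywire(*k))]
    draw('top0',S,195,140,285,225,8,'o1',p[8:10]);draw('side0',S,230,130,340,225,6,'o2',p[10:12])
E
python3 fit2.py
```

```text
[ 5.1981e+02  8.5540e+01  3.9500e+00  9.2580e+01 -1.7571e+02  7.1600e+00
  2.3590e+01  3.5000e-01 -1.1000e-01  6.0000e-01  5.0000e-01  2.6000e-01]
[[-0.4, 0.2], [0.3, -0.2], [-0.2, -0.2], [0.4, -1.1], [-1.3, 0.3], [-0.0, 0.8], [12.3, -2.1], [-12.6, 1.4], [12.1, -2.2], [-11.8, 1.1], [-0.1, 0.4], [0.8, 0.2], [0.4, -1.6], [0.2, 0.2], [-0.6, -1.0], [-0.4, 1.3], [0.4, 0.5], [0.0, -1.1], [9.1, 10.1], [-7.9, -8.3], [7.3, 12.4], [-9.5, -8.0], [-1.1, -1.1], [0.4, 1.1], [0.2, -0.3]]
(array([718.31234626,  99.25408868, 170.11073131]), array([-0.94964628, -0.06563128, -0.30637309]), array([-0.18476959,  0.90700504,  0.37842047])) (array([604.61195696,  91.39610752, 135.        ]), array([0.90415108, 0.06248705, 0.42261826]), array([-0.42161257, -0.02913819,  0.90630779]), array([-0.06894683,  0.99762034,  0.        ]))
```

View pics/o1.png

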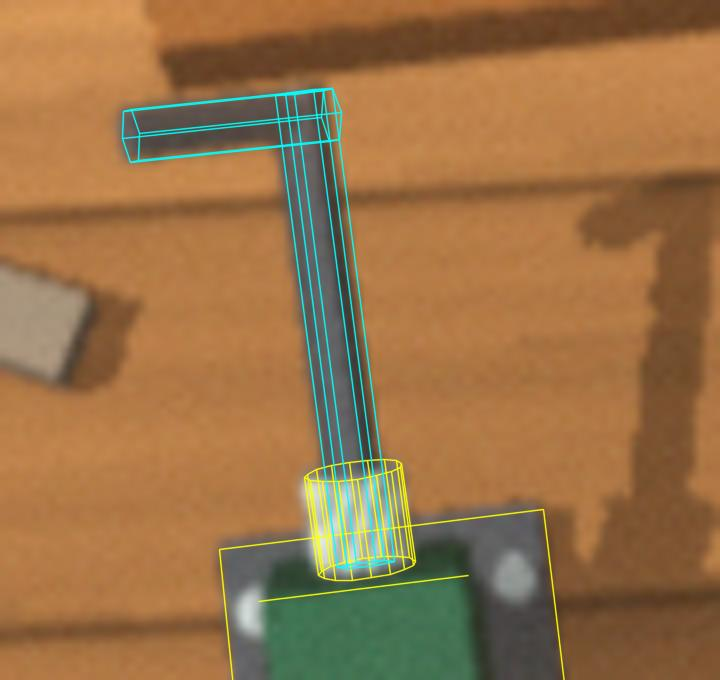

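View pics/o2.png

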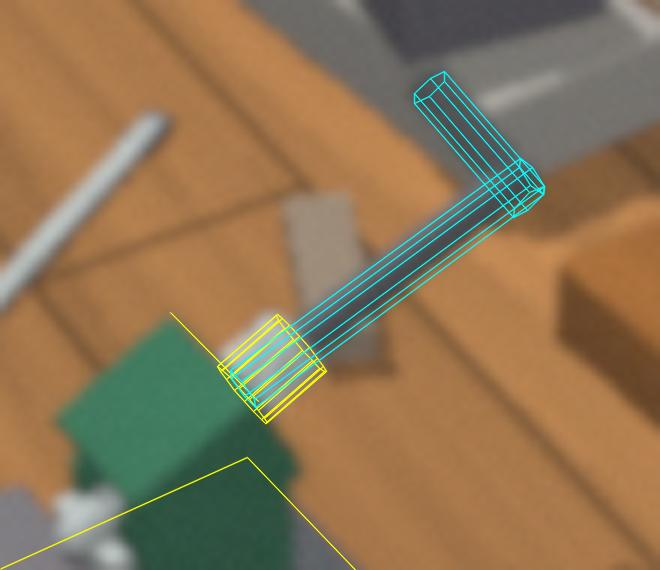

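```bash
sed -i 's/return c+sg\*16.5/return c-sg*16.5/' fit2.py; python3 fit2.py
```

```text
[ 5.2005e+02  8.5920e+01  4.0100e+00  9.2480e+01 -1.7588e+02  7.3500e+00
  2.3570e+01  4.9000e-01  4.0000e-02  7.7000e-01  5.7000e-01 -1.2000e-01]
[[-0.5, 0.4], [0.3, -0.0], [-0.2, -0.0], [0.5, -1.0], [-1.3, 0.4], [-0.1, 0.9], [0.1, -0.4], [-0.5, -0.1], [-0.0, -0.4], [0.3, -0.4], [-0.2, 0.5], [0.8, 0.4], [0.4, -1.4], [0.2, -0.3], [-0.5, -1.4], [-0.3, 0.9], [0.4, 0.0], [0.1, -1.6], [0.9, -0.0], [0.4, 0.8], [-1.0, 2.3], [-1.1, 1.1], [-1.0, -1.5], [0.4, 0.7], [0.2, -0.8]]
(array([718.53877503,  99.82108636, 169.64188868]), array([-0.95062154, -0.06658136, -0.30312638]), array([-0.18418702,  0.90714563,  0.37836747])) (array([604.84470105,  91.85797382, 135.        ]), array([0.90409295, 0.06332251, 0.42261826]), array([-0.42158547, -0.02952777,  0.90630779]), array([-0.06986866,  0.9975562 ,  0.        ]))
```

View pics/o1.png

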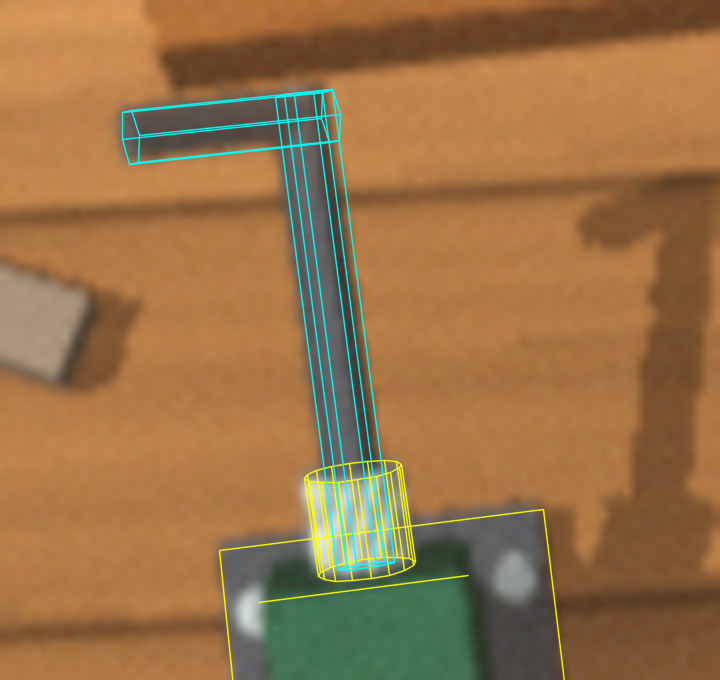

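View pics/o2.png

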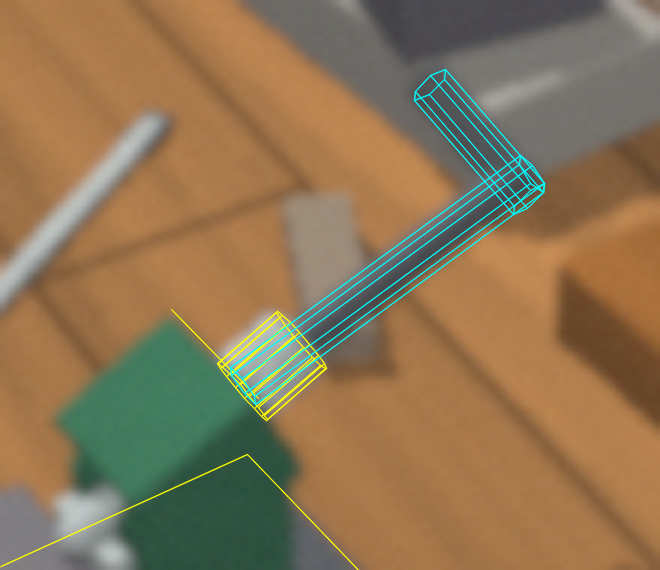

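```bash
cat > plan.py <<'E'
from ov import *
import ov, json
ov.CL=np.array([520.05,85.92]);ov.YAW=4.01
def cur():
    s=state();return np.array(s['ee_pos']),R.from_euler('xyz',s['ee_rot'],degrees=True)
def rows(p0,R0,p1,R1,n,g=0.,nd=1):
    """straight-line rows; returns list and end pose"""
    out=[];p,Rr=np.array(p0),R0
    for i in range(n):
        k=n-i
        dw=(Rr.inv()*R1).as_rotvec(degrees=True)/k
        d=Rr.inv().apply(p1-p)/k
        d=np.round(d,nd);dw=np.round(dw,nd)
        out.append([g,*map(float,d),*map(float,dw)])
        p=p+Rr.apply(d);Rr=Rr*R.from_rotvec(dw,degrees=True)
    return out,p,Rr
def show(rs):
    for i in range(0,len(rs),5): print(json.dumps(rs[i:i+5]))
KO=np.array([718.54,99.82,169.64]);KX=np.array([-.95062,-.06658,-.30313]);KY=np.array([-.18419,.90715,.37837])
def graspR(): 
    z=np.cross(KX,KY);return R.from_matrix(np.c_[-KX,-KY,z])
def lim(rs): a=np.abs(np.array(rs)[:,1:]);return a[:,:3].max(),a[:,3:].max()
E
python3 - <<'E'
from plan import *
p,Rr=cur()
r,p,Rr=rows(p,Rr,p+[60,-40,110],Rr,3);show(r)
RG=graspR();G=KO+85*KX;z=RG.apply([0,0,1]);print(G,z)
pre=G+18.8*z-110*z
ang=(Rr.inv()*RG).magnitude()*57.3;print(ang,np.linalg.norm(pre-p))
r,p,Rr=rows(p,Rr,pre,RG,15);show(r);print(lim(r),p)
E
```

```text
[[0.0, -22.4, -8.7, -36.7, 0.0, 0.0, 0.0], [0.0, -22.5, -8.6, -36.6, 0.0, 0.0, 0.0], [0.0, -22.4, -8.7, -36.7, 0.0, 0.0, 0.0]]
[637.7373   94.1607  143.87395] [ 0.24979125  0.41551752 -0.87461392]
160.28246624808898 639.6236132354452
[[0.0, -34.7, -23.9, 6.7, -1.3, 2.4, 10.3], [0.0, -38.6, -17.4, 4.7, -1.3, 2.4, 10.3], [0.0, -41.3, -10.3, 2.7, -1.3, 2.4, 10.3], [0.0, -42.5, -2.8, 0.8, -1.3, 2.4, 10.3], [0.0, -42.4, 4.9, -1.0, -1.3, 2.4, 10.3]]
[[0.0, -40.7, 12.4, -2.6, -1.3, 2.4, 10.3], [0.0, -37.7, 19.6, -3.8, -1.3, 2.4, 10.4], [0.0, -33.4, 26.1, -4.8, -1.3, 2.4, 10.3], [0.0, -27.9, 31.8, -5.4, -1.3, 2.4, 10.4], [0.0, -21.5, 36.4, -5.7, -1.3, 2.4, 10.3]]
[[0.0, -14.4, 39.7, -5.6, -1.3, 2.4, 10.4], [0.0, -6.7, 41.8, -5.1, -1.3, 2.4, 10.3], [0.0, 1.0, 42.4, -4.3, -1.3, 2.4, 10.3], [0.0, 8.8, 41.6, -3.1, -1.3, 2.4, 10.4], [0.0, 16.2, 39.4, -1.7, -1.4, 2.4, 10.3]]
(np.float64(42.5), np.float64(10.4)) [614.90349415  56.25119788 223.65166576]
```

```bash
python3 -m creep '[[0,-22.4,-8.7,-36.7,0,0,0],[0,-22.5,-8.6,-36.6,0,0,0],[0,-22.4,-8.7,-36.7,0,0,0]]' 40
python3 -m creep '[[0.0, -34.7, -23.9, 6.7, -1.3, 2.4, 10.3], [0.0, -38.6, -17.4, 4.7, -1.3, 2.4, 10.3], [0.0, -41.3, -10.3, 2.7, -1.3, 2.4, 10.3], [0.0, -42.5, -2.8, 0.8, -1.3, 2.4, 10.3], [0.0, -42.4, 4.9, -1.0, -1.3, 2.4, 10.3]]'
python3 -c "
from h import *;s=state();print(s['qpos'],s['ee_pos'],s['ee_rot'])"
python3 -m creep '[[0.0, -40.7, 12.4, -2.6, -1.3, 2.4, 10.3], [0.0, -37.7, 19.6, -3.8, -1.3, 2.4, 10.4], [0.0, -33.4, 26.1, -4.8, -1.3, 2.4, 10.3], [0.0, -27.9, 31.8, -5.4, -1.3, 2.4, 10.4], [0.0, -21.5, 36.4, -5.7, -1.3, 2.4, 10.3]]'
python3 -c "
from h import *;s=state();print(s['qpos'],s['ee_pos'],s['ee_rot'])"
```

```text
time_s: 0.48
ee_pos: [186.8, 520.1, 324.5]
ee_rot: [-179.9, -0.0, 167.3]
force: [0.1, 0.7, 0.5]
gripper_width: 91.3
time_s: 1.1
ee_pos: [330.0, 364.8, 289.9]
ee_rot: [179.5, -13.2, 115.3]
force: [-0.1, 0.6, -0.3]
gripper_width: 91.4
[37.81516683  6.02413117 96.09766346 13.27608736 74.80203116  9.45769564] [329.97372371 364.81214404 289.91333233] [179.45352655 -13.24784495 115.27123518]
time_s: 1.72
ee_pos: [472.9, 210.0, 256.5]
ee_rot: [-169.7, -21.5, 60.1]
force: [0.2, 0.2, -0.3]
gripper_width: 91.3
[  7.80014015   8.27952281 101.10032317  25.22632524  67.71918274
  26.66044872] [472.9227178  210.00349789 256.49819543] [-169.74336898  -21.5125522    60.0841801 ]
```

```bash
cat > kin.py <<'E'
import numpy as np
from scipy.spatial.transform import Rotation as R
from scipy.optimize import least_squares
D=[([76.1457769,18.3470816,89.6978072,-.00141,72.0424522,-1.14518736],[126.39662548,560.49404341,213.22422892],[-179.91265,-4.04639196e-04,167.2914]),
([37.81516683,6.02413117,96.09766346,13.27608736,74.80203116,9.45769564],[329.97372371,364.81214404,289.91333233],[179.45352655,-13.24784495,115.27123518]),
([7.80014015,8.27952281,101.10032317,25.22632524,67.71918274,26.66044872],[472.9227178,210.00349789,256.49819543],[-169.74336898,-21.5125522,60.0841801])]
def Rt(q):
    E=lambda ax,a:R.from_euler(ax,a,degrees=True)
    return E('z',q[0])*E('y',q[1]+q[2])*E('z',q[3])*E('y',q[4])*E('z',q[5]+90)
def fk(q,k):
    h,a1,a2,a3,o3,d=k
    E=lambda ax,a:R.from_euler(ax,a,degrees=True)
    A=E('z',q[0])
    p=A.apply([a1,0,h])+(A*E('y',q[1])).apply([0,0,a2])+(A*E('y',q[1]+q[2])).apply([o3,0,a3])
    r=Rt(q);return p+r.apply([0,0,d]),r
def fit():
    f=lambda k:np.concatenate([fk(q,k)[0]-p for q,p,_ in D]+[np.array([0.001*(k[1]),0.001*k[4]])])
    s=least_squares(f,[200,0,400,400,0,250]);return s.x,s.fun
if __name__=='__main__':
    for q,p,e in D: print(np.degrees((Rt(q).inv()*R.from_euler('xyz',e,degrees=True)).magnitude()))
    print(fit())
E
python3 kin.py
```

```text
7.404007334011875e-07
3.1447903627389962e-09
5.123604752423369e-09
(array([169.0167873 ,  -9.90191267, 602.55800485, 424.97391003,
        29.79006757, 369.49372489]), array([ 1.10686838e+01, -3.14932578e+00, -1.73806894e+00,  2.49989956e+00,
       -3.12630263e+00,  3.23320994e-01,  9.59059711e-02,  1.87269113e+00,
        1.41474795e+00, -9.90191267e-03,  2.97900676e-02]))
```

```bash
python3 -m creep '[[0.0, -14.4, 39.7, -5.6, -1.3, 2.4, 10.4], [0.0, -6.7, 41.8, -5.1, -1.3, 2.4, 10.3]]'
python3 -c "
from h import *;s=state();print(s['qpos'].tolist(),s['ee_pos'].tolist(),s['ee_rot'].tolist())"
python3 -m creep '[[0.0, 1.0, 42.4, -4.3, -1.3, 2.4, 10.3], [0.0, 8.8, 41.6, -3.1, -1.3, 2.4, 10.4], [0.0, 16.2, 39.4, -1.7, -1.4, 2.4, 10.3],[0,0,0,0,0,0,0]]'
python3 -c "
from h import *;s=state();print(s['qpos'].tolist(),s['ee_pos'].tolist(),s['ee_rot'].tolist())"
```

```text
time_s: 1.98
ee_pos: [530.0, 148.2, 243.2]
ee_rot: [-163.9, -21.5, 37.2]
force: [0.5, 0.2, 0.4]
gripper_width: 91.2
[-1.0277912869167516, 11.12672401053331, 100.58736239275035, 28.801966436769877, 64.67735382914337, 36.96064971732473] [530.0491896676137, 148.19388420516952, 243.15913412033188] [-163.89788037834532, -21.4653409874871, 37.2335556569635]
time_s: 2.48
ee_pos: [615.6, 55.0, 222.4]
ee_rot: [-156.6, -17.6, 3.9]
force: [-0.1, 0.7, -0.6]
gripper_width: 91.1
[-10.265846262176758, 16.436886037461413, 97.4695965257446, 31.8620334922958, 59.268689836398515, 57.184636091167185] [615.6258474609153, 54.971703466244286, 222.35042144018595] [-156.55076899503564, -17.592316278349713, 3.917826017153395]
```

```bash
python3 - <<'E'
s=open('kin.py').read()
s=s.replace("[60.0841801]","").replace("60.0841801])]","""60.0841801]),
([-1.0277912869167516,11.12672401053331,100.58736239275035,28.801966436769877,64.67735382914337,36.96064971732473],[530.0491896676137,148.19388420516952,243.15913412033188],[-163.89788037834532,-21.4653409874871,37.2335556569635]),
([-10.265846262176758,16.436886037461413,97.4695965257446,31.8620334922958,59.268689836398515,57.184636091167185],[615.6258474609153,54.971703466244286,222.35042144018595],[-156.55076899503564,-17.592316278349713,3.917826017153395])]""")
s=s.replace("h,a1,a2,a3,o3,d=k","h,a1,a2,a3,o3,d,ly=k").replace("[a1,0,h]","[a1,ly,h]").replace("0,250])","0,250,0])")
open('kin.py','w').write(s)
E
python3 kin.py
```

```text
7.404007334011875e-07
3.1447903627389962e-09
5.123604752423369e-09
4.878290767511326e-14
4.796316071414849e-14
(array([ 1.40299158e+02, -2.40295315e-04,  5.91799252e+02,  4.16999889e+02,
        2.51984441e+01,  3.35661927e+02,  1.15000212e+01]), array([-4.76900091e-05, -8.98798396e-05,  3.45941286e-05, -8.57494378e-05,
       -6.00959551e-05,  2.94148055e-05,  5.84406286e-05,  3.82091486e-07,
       -1.11028204e-05,  8.03039582e-05, -1.19416863e-05, -2.44092993e-05,
        6.16683743e-05, -2.31895593e-05, -2.84968195e-05, -2.40295315e-07,
        2.51984441e-02]))
```

```bash
cat >> kin.py <<'E'
K=[140.3,0,591.8,417.0,25.198,335.662,11.5]
LO=np.array([-177.97,-48.28,12.27,-77.06,2.81,-146.56]);HI=np.array([177.97,115.42,149.76,257.06,150.46,146.56])
def ik(p,r,q0):
    def f(q):
        P,Q=fk(q,K);return np.r_[(P-p)/10,(r.inv()*Q).as_rotvec()*10]
    s=least_squares(f,np.clip(q0,LO+.01,HI-.01),bounds=(LO,HI));return s.x,np.abs(s.fun).max()
E
cat > chk.py <<'E'
from plan import *; from kin import ik
o,z,up,left=mouth();s=z
rad=lambda f:np.cos(np.radians(f))*left+np.sin(np.radians(f))*up
RG=graspR();zt=RG.apply([0,0,1])
q=state()['qpos']
d=85
def rep(n,p,r):
    global q
    q,e=ik(p,r,q);print(n,np.round(p),np.round(q,1),round(e,3))
G=KO+d*KX
rep('grasp',G+18.8*zt,RG)
rep('pull',G+18.8*zt+s*45,RG)
def pose(phi,sd):
    kx=rad(phi);ky=-s;kz=np.cross(kx,ky)
    r=R.from_matrix(np.c_[-kx,-ky,kz]);return o+s*sd+d*kx+18.8*kz,r
for a in(30,60,90):
    rep('flip',G+18.8*zt+s*60,RG*R.from_euler('z',-a,degrees=True))
for sd in(75,29.5):rep('ins',*pose(203.6,sd))
for f in(193,183,173,163,153,145):rep(f,*pose(f,29.5))
E
python3 chk.py
```

```text
grasp [642. 102. 127.] [ -5.   23.4 102.1  36.5  47.1  53.7] 0.0
pull [683. 105. 146.] [-4.4 25.5 95.2 34.1 50.7 57.9] 0.0
flip [697. 106. 153.] [-4.2 26.2 92.9 33.3 52.  29.2] 0.0
flip [697. 106. 153.] [-4.2 26.2 92.9 33.3 52.  -0.8] 0.0
flip [697. 106. 153.] [ -4.2  26.2  92.9  33.3  52.  -30.8] 0.0
ins [699.  28. 120.] [-12.4  27.1  99.3  43.8  45.5 -51. ] 0.0
ins [658.  25. 101.] [-13.6  25.5 106.   47.4  42.6 -57.1] 0.0
193 [653.  16. 114.] [ -8.8  21.4 107.5  33.6  34.1 -41. ] 0.0
183 [647.  11. 126.] [ -3.2  18.6 108.3  12.4  29.1 -17.5] 0.0
173 [641.   8. 140.] [  3.1  17.2 108.5 -13.4  29.9  10.8] 0.0
163 [635.   7. 154.] [  9.6  17.2 108.  -33.8  36.4  33.8] 0.0
153 [628.   9. 167.] [ 15.9  18.7 106.8 -46.3  46.2  48.6] 0.0
145 [623.  13. 178.] [ 20.5  20.8 105.5 -52.4  54.9  56.5] 0.0
```

```bash
python3 - <<'E'
from plan import *
p,Rr=cur();RG=graspR();z=RG.apply([0,0,1]);T=KO+85*KX+18.8*z
r,p1,R1=rows(p,Rr,T,RG,5);show(r)
E
```

```text
[[0.0, -0.0, -0.3, 21.8, -0.0, 0.0, -0.0], [0.0, -0.0, -0.4, 21.9, -0.0, 0.0, -0.0], [0.0, -0.0, -0.3, 21.8, -0.0, 0.0, -0.0], [0.0, -0.1, -0.4, 21.9, -0.0, 0.0, -0.0], [0.0, -0.0, -0.3, 21.8, -0.0, 0.0, -0.1]]
```

```bash
python3 -m creep '[[0,0,-0.3,21.8,0,0,0],[0,0,-0.4,21.9,0,0,0],[0,0,-0.3,21.8,0,0,0],[0,-0.1,-0.4,21.9,0,0,0],[0,0,-0.3,21.8,0,0,0]]'
python3 -m creep '[[0,0,0,0,0,0,0],[0,0,0,0,0,0,0]]'
python3 - <<'E'
from plan import *
for n,c in(('top',(195,140,295,225,7)),('side',(200,60,340,225,5))):
    shot(n,n+'1')
    draw(n+'1',[((255,255,0),keywire(KO,KX,KY))],*c,'p'+n+'1',(0,.8) if n=='top' else (.6,-.1))
E
```

```text
time_s: 3.1
ee_pos: [641.3, 105.1, 128.5]
ee_rot: [-156.5, -17.7, 4.2]
force: [-0.3, -1.1, 0.2]
gripper_width: 91.2
time_s: 3.35
ee_pos: [642.0, 104.1, 129.8]
ee_rot: [-156.6, -17.8, 4.1]
force: [-0.4, -0.0, 0.7]
gripper_width: 91.1
```

View pics/ptop1.png

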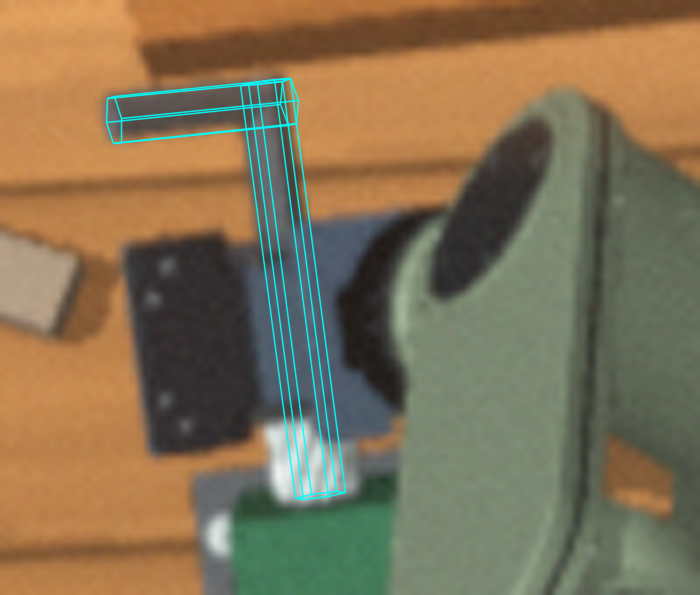

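View pics/pside1.png

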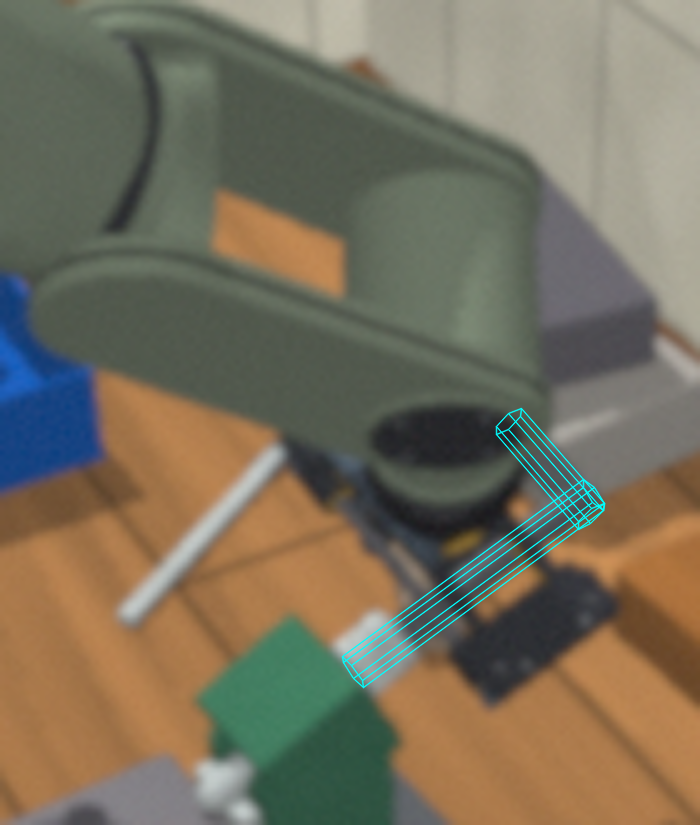

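```bash
python3 -m creep '[[1,0,0,0,0,0,0],[1,0,0,0,0,0,0],[1,0,0,0,0,0,0],[1,0,0,0,0,0,0]]' 8
python3 -m creep '[[1,0,0,0,0,0,0],[1,0,0,0,0,0,0],[1,0,0,0,0,0,0]]' 8
python3 -c "
from plan import *
s=state();p,r=cur();print('tool-frame F',r.inv().apply(s['force']),'T',r.inv().apply(s['torque']),s['gripper_width'])"
```

```text
time_s: 3.95
ee_pos: [642.0, 103.7, 129.0]
ee_rot: [-156.5, -17.7, 4.1]
force: [-0.1, 0.7, -0.2]
gripper_width: 53.6
time_s: 4.32
ee_pos: [642.0, 103.8, 129.0]
ee_rot: [-156.5, -17.7, 4.1]
force: [0.3, 0.6, 0.8]
gripper_width: 24.6
tool-frame F [ 0.59104926 -0.77708424 -0.37833459] T [-0.27754276 -0.331384    0.0430809 ] 24.611532716885396
```

```bash
python3 -m creep '[[1,0,0,0,0,0,0],[1,0,0,0,0,0,0],[1,0,0,0,0,0,0]]' 8
python3 -c "
from plan import *
s=state();p,r=cur();print(p,'tool-frame F',r.inv().apply(s['force']),'T',r.inv().apply(s['torque']),s['gripper_width'])"
```

```text
time_s: 4.7
ee_pos: [642.3, 103.1, 128.6]
ee_rot: [-156.6, -17.7, 4.1]
force: [1.7, -3.7, -2.7]
gripper_width: 17.9
[642.28824528 103.09133702 128.6363553 ] tool-frame F [0.52209183 4.69800669 1.23348314] T [-1.15012069 -0.27737735 -0.14553068] 17.92068342099066
```

```bash
python3 -m creep '[[1,0,0.8,0,0,0,0],[1,0,0,0,0,0,0],[1,0,0,0,0,0,0]]' 15
cat > st.py <<'E'
from plan import *
s=state();p,r=cur();print(round(s['time_s'],2),p.round(2),s['ee_rot'].round(2),'F',r.inv().apply(s['force']).round(1),'T',r.inv().apply(s['torque']).round(2),round(s['gripper_width'],2))
E
python3 st.py
```

```text
time_s: 5.08
ee_pos: [642.3, 102.8, 128.6]
ee_rot: [-156.6, -17.7, 4.1]
force: [2.7, -5.6, -3.9]
gripper_width: 17.3
5.08 [642.32 102.79 128.61] [-156.59  -17.73    4.07] F [1.  7.1 1.7] T [-1.16 -0.17 -0.28] 17.27
```

```bash
python3 -m creep '[[1,0,1.5,0,0,0,0],[1,0,0,0,0,0,0],[1,0,0,0,0,0,0]]' 25; python3 st.py
```

```text
time_s: 5.45
ee_pos: [642.4, 102.2, 128.4]
ee_rot: [-156.5, -17.7, 4.1]
force: [2.2, -0.5, -1.4]
gripper_width: 16.8
5.45 [642.43 102.23 128.37] [-156.5   -17.71    4.05] F [1.6 1.4 1.6] T [-0.54 -0.   -0.21] 16.83
```

```bash
python3 -m creep '[[1,0,0,0,0,0,0],[1,0,0.3,0,0,0,0]]' 50; python3 st.py; python3 -m creep '[[1,4,0,0,0,0,0],[1,5,0,0,0,0,0]]'; python3 st.py
```

```text
time_s: 5.7
ee_pos: [642.5, 101.9, 128.3]
ee_rot: [-156.5, -17.7, 4.0]
force: [2.8, 1.2, -2.7]
gripper_width: 16.9
5.7 [642.5  101.91 128.29] [-156.48  -17.71    4.03] F [2.  0.4 3.5] T [-0.23  0.01 -0.19] 16.93
time_s: 5.95
ee_pos: [642.8, 102.7, 127.2]
ee_rot: [-156.5, -16.7, 4.6]
force: [-21.4, -7.8, 1.4]
gripper_width: 16.9
5.95 [642.81 102.71 127.16] [-156.48  -16.73    4.56] F [-20.6   2.5  -9.4] T [-0.65 -3.97 -0.27] 16.89
```

```bash
python3 -m creep '[[1,0,0,0,0,0,0],[1,0,0,0,0,0,0]]'; python3 st.py
```

```text
time_s: 6.2
ee_pos: [642.8, 102.6, 127.2]
ee_rot: [-156.5, -16.8, 4.5]
force: [-15.8, -6.0, 1.8]
gripper_width: 17.2
6.2 [642.78 102.6  127.16] [-156.46  -16.75    4.5 ] F [-15.1   1.8  -7.7] T [-0.53 -3.15 -0.29] 17.25
```

```bash
python3 - <<'E'
from plan import *
o,s,up,left=mouth()
R0=R.from_euler('xyz',[-156.48,-17.71,4.03],degrees=True);P0=np.array([642.5,101.91,128.29])
x0=R0.apply([1,0,0]);print('angle x0-s',np.degrees(np.arccos(x0@s)),x0,s)
ax=np.cross(x0,s);A=R.from_rotvec(ax/np.linalg.norm(ax)*np.arccos(x0@s))
G0=P0+R0.apply([0,0,-18.8]); piv=G0-x0*(34.5+14)
print('axis miss of piv from mouth axis', (piv-o)-s*((piv-o)@s),(piv-o)@s)
P1=piv+A.apply(P0-piv);R1=A*R0
r,_,_=rows(P0+9*x0,R0,P1+6*s,R1,3,1.0);show(r)
E
```

```text
angle x0-s 7.290023750036573 [0.95025297 0.06694816 0.30419933] [0.90408902 0.06337863 0.42261826]
axis miss of piv from mouth axis [-0.41131646 -0.16176249  0.90417053] -14.071015118039181
[[1.0, -0.4, -0.9, -2.2, -0.0, 2.2, -1.0], [1.0, -0.3, -1.0, -2.2, -0.0, 2.2, -0.9], [1.0, -0.3, -0.9, -2.1, -0.0, 2.3, -1.0]]
```

```bash
python3 -m creep '[[1,-0.4,-0.9,-2.2,0,2.2,-1],[1,-0.3,-1,-2.2,0,2.2,-0.9]]';python3 st.py;python3 -m creep '[[1,-0.3,-0.9,-2.1,0,2.3,-1],[1,0,0,0,0,0,0]]'; python3 st.py
```

```text
time_s: 6.45
ee_pos: [645.7, 102.3, 133.1]
ee_rot: [-156.5, -22.2, 4.1]
force: [-0.6, -0.2, -4.2]
gripper_width: 16.9
6.45 [645.65 102.26 133.06] [-156.46  -22.17    4.11] F [-2.2  1.6  3.3] T [-0.53 -0.98  0.11] 16.94
time_s: 6.7
ee_pos: [645.5, 102.1, 135.6]
ee_rot: [-156.5, -24.7, 4.0]
force: [-0.5, -0.5, -4.7]
gripper_width: 16.4
6.7 [645.52 102.14 135.6 ] [-156.46  -24.73    4.03] F [-2.4  2.   3.6] T [-0.51 -0.92  0.1 ] 16.42
```

```bash
python3 -m creep '[[1,5,0,0,0,0,0],[1,5,0,0,0,0,0],[1,0,0,0,0,0,0]]';python3 st.py; python3 - <<'E'
from plan import *
p,r=cur();o,s,up,left=mouth();print('ang',np.degrees(np.arccos(r.apply([1,0,0])@s)))
G=p+r.apply([0,0,-18.8]);v=G-o;print('s',v@s,'left',v@left,'up',v@up, 'in tool y,z', r.inv().apply(v-s*(v@s)))
E
```

```text
time_s: 7.08
ee_pos: [657.7, 102.5, 141.6]
ee_rot: [-156.5, -25.1, 4.1]
force: [-0.6, 0.0, -5.1]
gripper_width: 16.7
7.08 [657.69 102.48 141.63] [-156.55  -25.05    4.06] F [-2.7  1.7  4. ] T [-0.54 -0.91  0.05] 16.65
ang 0.07066361420306466
s 51.24777363068439 left -0.5985561467192287 up 0.660070585061115 in tool y,z [ 1.61315796e-04  2.86129936e-01 -8.43855599e-01]
```

```bash
python3 -m creep '[[1,0,0,2,0,0,0],[1,0,0,1,0,0,0]]' >/dev/null;python3 st.py;python3 -m creep '[[1,0,0,-3,0,0,0],[1,0,0,-3,0,0,0]]'>/dev/null; python3 st.py;python3 -m creep '[[1,0,2,3,0,0,0],[1,0,1,0,0,0,0]]'>/dev/null; python3 st.py;python3 -m creep '[[1,0,-3,0,0,0,0],[1,0,-3,0,0,0,0]]'>/dev/null; python3 st.py;
```

```text
7.33 [658.18 103.36 139.54] [-156.57  -25.08    4.06] F [-2.   2.  -4.5] T [-0.62 -1.22  0.05] 16.68
7.58 [655.82 101.52 142.57] [-156.5   -24.95    3.95] F [ 0.1  2.7 17.4] T [-0.51  0.37  0.05] 16.72
7.83 [656.63 100.97 140.43] [-156.35  -24.9     4.01] F [-1.6 -4.2  2.2] T [ 0.52 -0.92  0.47] 16.92
8.07 [656.3  103.81 141.9 ] [-156.8   -25.08    4.17] F [-3.2  8.5  1.1] T [-1.69 -1.17 -0.3 ] 16.51
```

```bash
python3 -m creep '[[1,0,3,0,0,0,0],[1,0,0,0,0,0,0]]'>/dev/null; python3 st.py; python3 - <<'E'
from plan import *
o,s,up,left=mouth()
for p,e in [([657.69,102.48,141.63],[-156.55,-25.05,4.06]),([658.18,103.36,139.54],[-156.57,-25.08,4.06]),([655.82,101.52,142.57],[-156.5,-24.95,3.95]),([656.63,100.97,140.43],[-156.35,-24.9,4.01]),([656.3,103.81,141.9],[-156.8,-25.08,4.17])]:
    r=R.from_euler('xyz',e,degrees=True);G=np.array(p)+r.apply([0,0,-18.8]);v=G-o
    print((R.from_euler('xyz',[-156.55,-25.05,4.06],degrees=True).inv().apply(v)).round(2))
E
```

```text
8.32 [656.72 102.32 141.13] [-156.52  -24.99    4.01] F [-1.5  1.7  3.1] T [-0.56 -0.92  0.06] 16.34
[51.25  0.34 -0.82]
[50.85  0.4   1.47]
[49.91  0.43 -2.68]
[49.72  1.94 -0.84]
[50.19 -1.35 -0.98]
```

```bash
python3 -m creep '[[1,8,0,0.3,0,0,0],[1,9,0,0,0,0,0],[1,9,0,0,0,0,0],[1,9,0,0,0,0,0],[1,9,0,0,0,0,0]]' 60 >/dev/null; python3 -m creep '[[1,0,0,0,0,0,0]]' >/dev/null; python3 st.py
cat > g.py <<'E'
from plan import *
o,s,up,left=mouth()
p,r=cur();y=-r.apply([0,1,0]);x=-r.apply([1,0,0]);G=p+r.apply([0,0,-18.8]);v=G-o
print('key x (s,left,up)',[round(float(x@k),4) for k in(s,left,up)],'key y',[round(float(y@k),4) for k in(s,left,up)],'phi y',np.degrees(np.arctan2(y@up,y@left)).round(2),'phi x',np.degrees(np.arctan2(x@up,x@left)).round(2),'G (s,l,u)',[round(float(v@k),2) for k in(s,left,up)])
E
python3 g.py
python3 - <<'E'
from plan import *
from h import *
shot('top','top2');crop('top2',195,110,295,225,5,'q1');shot('side','side2');crop('side2',200,80,340,225,5,'q2')
E
```

```text
9.07 [697.55 105.39 160.11] [-156.55  -25.08    4.06] F [-1.6  1.   4. ] T [-0.58 -0.94  0.08] 16.43
key x (s,left,up) [-1.0, -0.0007, -0.0013] key y [-0.0012, 0.9173, 0.3982] phi y 23.47 phi x -119.0 G (s,l,u) [95.27, -0.48, 0.52]
```

View pics/q1.png

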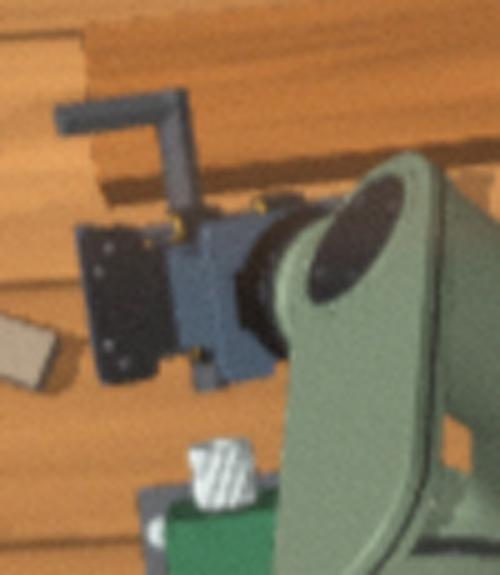

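View pics/q2.png

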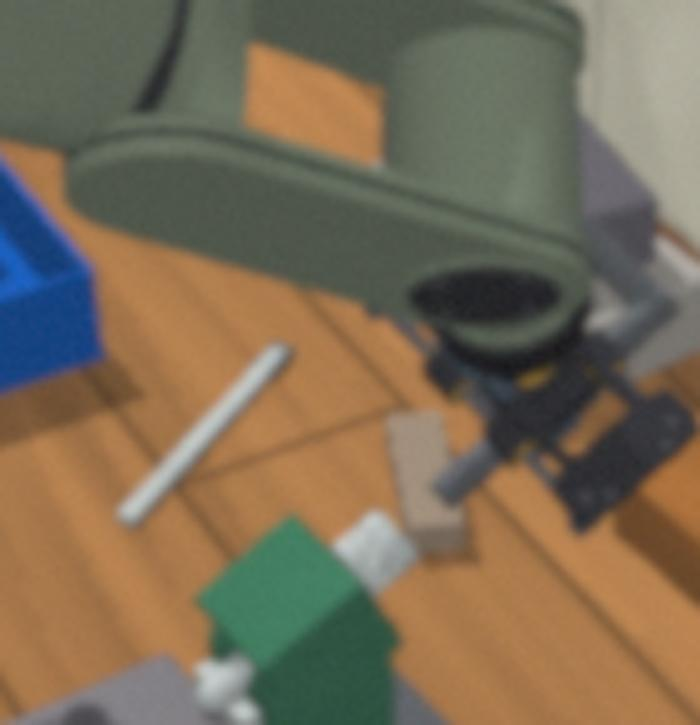

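```bash
cat > dk.py <<'E'
from plan import *
def heldkey(p,r,d=85.,pitch=0.,dz=0.):
    """pitch: rotation of key about tool y in hand, deg"""
    x=r.apply([-1,0,0]);y=r.apply([0,-1,0]);z=r.apply([0,0,1])
    k=R.from_rotvec(r.apply([0,np.radians(pitch),0]))
    G=p+r.apply([0,0,-18.8+dz]);x=k.apply(x);return G-d*x,x,y
E
python3 - <<'E'
from dk import *
p,r=cur()
k=heldkey(p,r)
S=[((255,255,0),keywire(*k)),((0,255,255),clampwire())]
draw('top2',S,195,110,255,175,9,'q1',(0,.8));draw('side2',S,270,100,345,200,7,'q2',(.6,-.1))
E
```

```text
(no output)
```

View pics/q1.png

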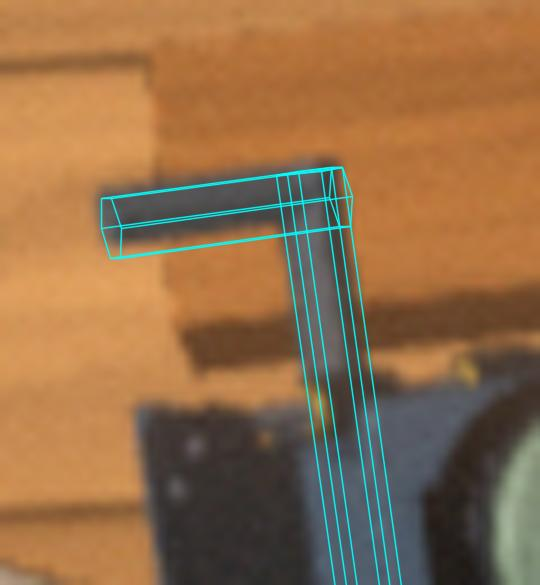

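View pics/q2.png

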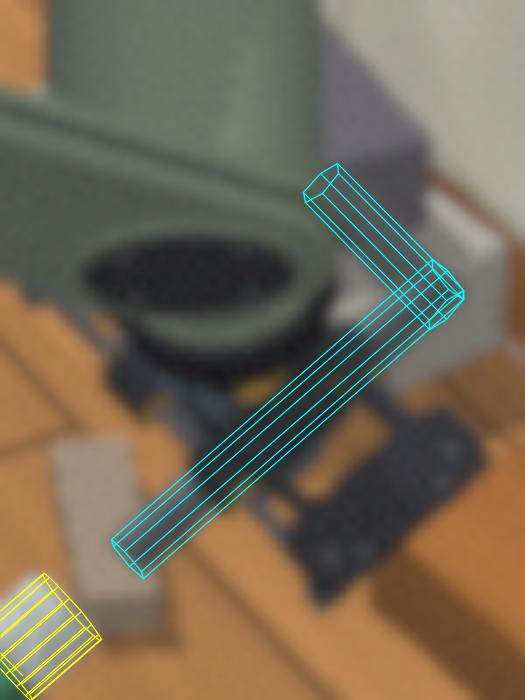

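```bash
python3 - <<'E'
from h import *
crop('side2',295,110,345,190,9,'q2');crop('top2',200,120,245,165,14,'q1')
E
```

```text
(no output)
```

View pics/q2.png

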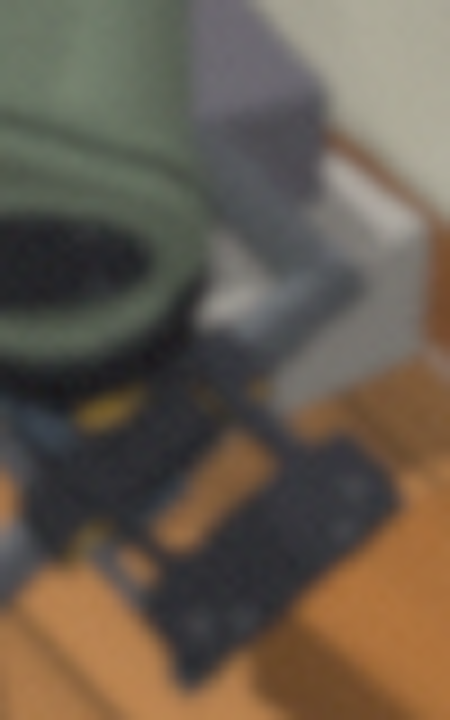

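View pics/q1.png

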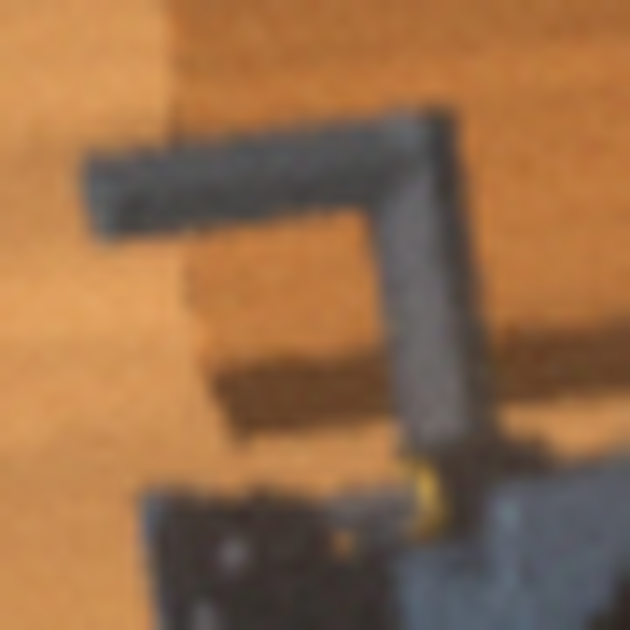

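```bash
cat > fit3.py <<'E'
from dk import *
from scipy.optimize import least_squares
p=np.array([697.55,105.39,160.11]);r=R.from_euler('xyz',[-156.55,-25.08,4.06],degrees=True)
cc=lambda u,v,x0,y0,s:np.array([(u+.5)/s-.5+x0,(v+.5)/s-.5+y0])
t=lambda u,v:cc(u,v,200,120,14);s9=lambda u,v:cc(u,v,295,110,9)
def perp(a,b,q):
    d=(b-a)/np.linalg.norm(b-a);return d[0]*(q-a)[1]-d[1]*(q-a)[0]
def f(k):
    o,x,y=heldkey(p,r,*k)
    T=proj('top2',[o,o+61.5*y,o+151*x])+[0,.8];S=proj('side2',[o,o+61.5*y,o+151.5*x])+[.57,-.12]
    return np.r_[perp(T[0],T[1],t(240,181)),perp(T[0],T[1],t(330,168)),perp(T[0],T[2],t(434,330)),perp(T[0],T[2],t(442,400)),T[1]-t(95,200),
      S[2]-cc(445,496,200,80,5), perp(S[0],S[2],s9(293,315)),k[1]/10,k[2]/10]
for x0 in([85,0,0],):
    q=least_squares(f,x0);print(q.x.round(2),q.fun.round(2),f([85,0,0]).round(2))
E
python3 fit3.py
```

```text
[ 8.634e+01 -3.000e-02  2.080e+00] [-0.07 -0.03  0.13  0.27  0.1  -0.01 -0.12  0.02  0.4  -0.    0.21] [ 0.49  0.52  0.4   0.54  0.43  0.51 -0.58  0.13  0.17  0.    0.  ]
```

```bash
cat > tgt.py <<'E'
from plan import *
o,s,up,left=mouth()
rad=lambda f:np.cos(np.radians(f))*left+np.sin(np.radians(f))*up
R0=R.from_euler('xyz',[-156.55,-25.05,4.06],degrees=True)
ty0,tz0=R0.apply([0,1,0]),R0.apply([0,0,1])
M=o+0.3*ty0-0.45*tz0   # mouth such that G-frame (dz removed)
def pose(phi,sd,d=85.8):
    kx=rad(phi);ky=-s;kz=np.cross(kx,ky)
    r=R.from_matrix(np.c_[-kx,-ky,kz]);return M+s*sd+d*kx+18.8*kz,r
E
python3 - <<'E'
from tgt import *
p,r=cur()
P,Q=pose(203.47,82)
rs,pe,re=rows(p,r,P,Q,10,1.0);show(rs);print(lim(rs))
E
```

```text
[[1.0, -1.2, 8.6, -0.0, -0.0, 0.0, -9.0], [1.0, -2.5, 8.3, -0.0, -0.0, 0.0, -9.0], [1.0, -3.8, 7.8, -0.0, -0.0, 0.0, -9.0], [1.0, -5.0, 7.1, -0.0, -0.0, 0.0, -9.0], [1.0, -6.0, 6.3, -0.0, -0.0, 0.0, -9.0]]
[[1.0, -6.9, 5.2, -0.0, -0.0, 0.0, -9.0], [1.0, -7.6, 4.1, -0.0, -0.0, 0.0, -9.0], [1.0, -8.2, 2.8, -0.0, -0.0, -0.0, -9.0], [1.0, -8.5, 1.6, -0.0, -0.0, -0.0, -9.0], [1.0, -8.7, 0.1, -0.0, -0.1, -0.0, -9.0]]
(np.float64(8.7), np.float64(9.0))
```

```bash
python3 -m creep '[[1,-1.2,8.6,0,0,0,-9],[1,-2.5,8.3,0,0,0,-9],[1,-3.8,7.8,0,0,0,-9],[1,-5,7.1,0,0,0,-9],[1,-6,6.3,0,0,0,-9]]' >/dev/null; python3 -m creep '[[1,-6.9,5.2,0,0,0,-9],[1,-7.6,4.1,0,0,0,-9],[1,-8.2,2.8,0,0,0,-9],[1,-8.5,1.6,0,0,0,-9],[1,-8.7,0.1,0,0,0,-9]]'; python3 -m creep '[[1,0,0,0,0,0,0]]'>/dev/null;python3 st.py; python3 g.py
python3 - <<'E'
from dk import *
p,r=cur();k=heldkey(p,r,86);S=[((255,255,0),keywire(*k)),((0,255,255),clampwire())]
c1=(205,130,275,215,8);c2=(255,110,345,220,7)
for n,c,sh in(('top',c1,(0,.8)),('side',c2,(.57,-.12))):
    shot(n,n+'3');draw(n+'3',S,*c,'r'+n,sh);draw(n+'3',[],*c,'rr'+n)
E
```

```text
time_s: 10.42
ee_pos: [705.7, 26.6, 123.4]
ee_rot: [152.9, -21.0, 104.7]
force: [0.1, -0.7, -5.3]
gripper_width: 16.4
10.55 [705.6   26.44 123.15] [153.12 -21.18 104.28] F [-1.8 -2.5  4.1] T [ 0.57 -0.71 -0.02] 16.59
key x (s,left,up) [-0.002, -0.9175, -0.3977] key y [-1.0, 0.0017, 0.0011] phi y 34.02 phi x -156.57 G (s,l,u) [81.95, -79.78, -34.04]
```

View pics/rtop.png

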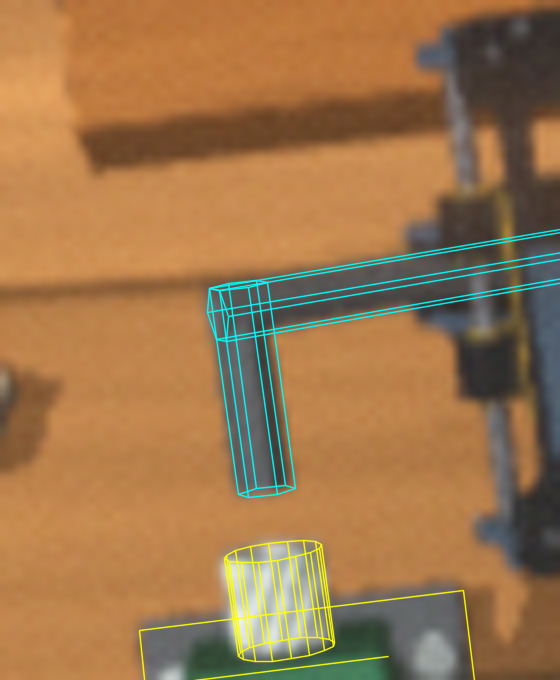

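View pics/rrtop.png

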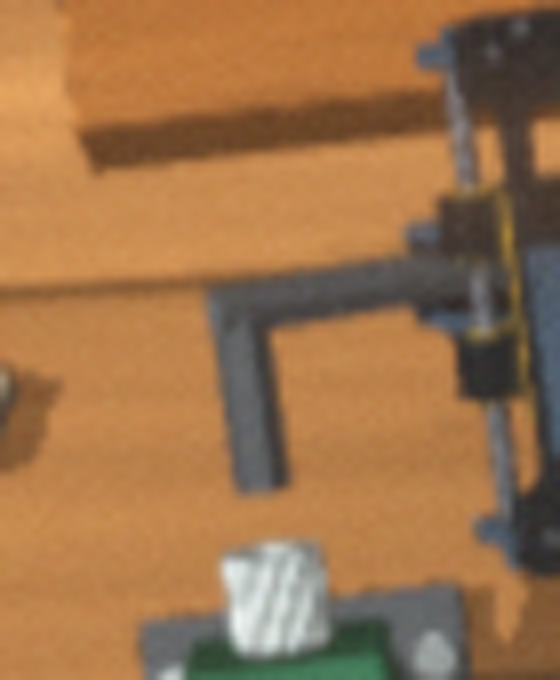

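View pics/rside.png

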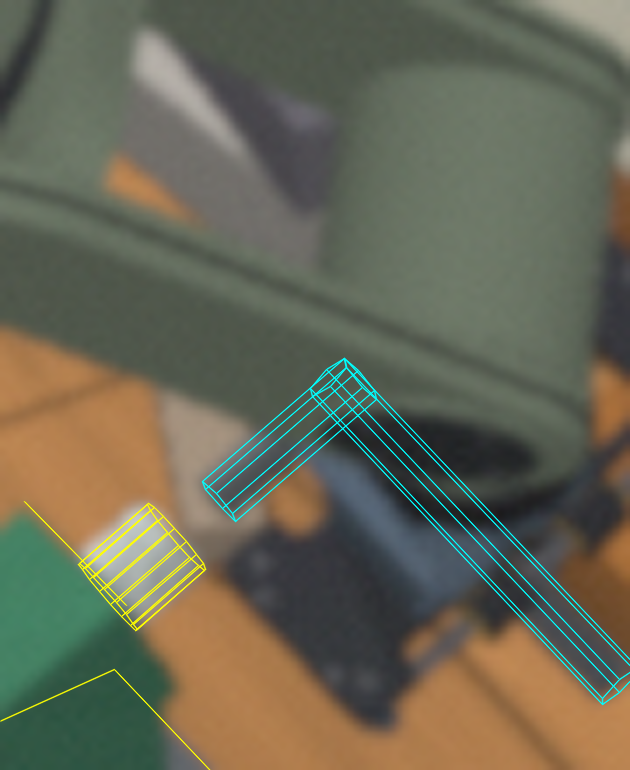

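View pics/rrside.png

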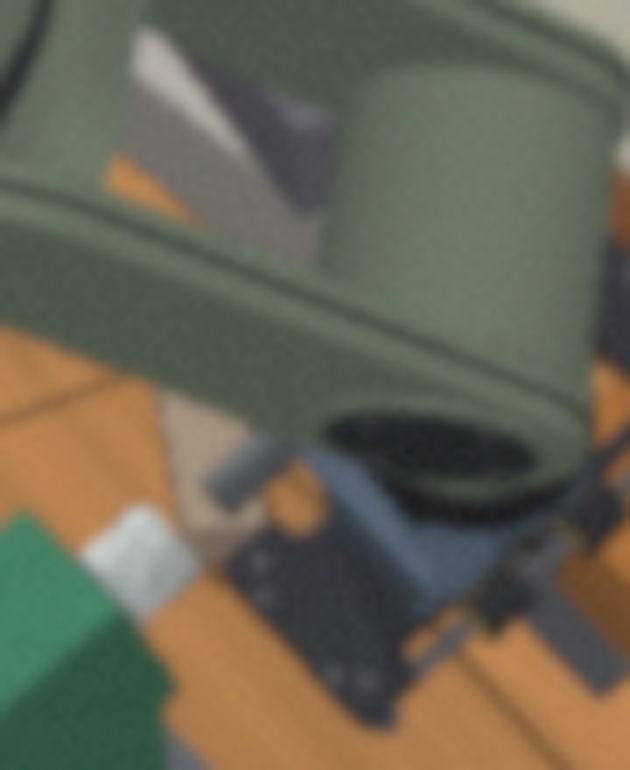

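```bash
python3 -m creep '[[1,-0.5,-9,0,0,0,0],[1,0,-9,0,0,0,0],[1,0,0,0,0,0,0]]'>/dev/null;python3 st.py;python3 g.py; python3 -m creep '[[1,0,-3,0,0,0,0],[1,0,-3,0,0,0,0]]'>/dev/null;python3 st.py;python3 g.py
```

```text
11.03 [688.29  25.69 115.18] [153.16 -21.2  104.39] F [-1.1 -1.5  3.9] T [ 0.64 -0.71 -0.1 ] 16.63
key x (s,left,up) [-0.0006, -0.917, -0.3988] key y [-1.0, -0.0001, 0.0019] phi y 94.32 phi x -156.5 G (s,l,u) [62.91, -79.34, -33.95]
11.28 [684.31  25.05 113.41] [153.02 -21.14 104.45] F [-2.6 -1.9  3.2] T [ 0.64 -0.68 -0.08] 16.71
key x (s,left,up) [0.0007, -0.9173, -0.3983] key y [-1.0, -0.0006, -0.0005] phi y -136.86 phi x -156.53 G (s,l,u) [58.48, -79.69, -33.85]
```

```bash
python3 -m creep '[[1,0,-3,0,0,0,0],[1,0,-3,0,0,0,0]]'>/dev/null;python3 st.py;python3 g.py
```

```text
11.53 [678.75  24.7  110.81] [153.03 -21.15 104.44] F [-1.2 -1.2  3.5] T [ 0.62 -0.63 -0.05] 16.86
key x (s,left,up) [0.0005, -0.9172, -0.3984] key y [-1.0, -0.0004, -0.0003] phi y -142.24 phi x -156.52 G (s,l,u) [52.34, -79.66, -33.86]
```

```bash
python3 -m creep '[[1,0,-4,0,0,0,0],[1,0,-4,0,0,0,0]]'>/dev/null;python3 st.py;python3 -m creep '[[1,0,-4,0,0,0,0],[1,0,-4,0,0,0,0]]'>/dev/null;python3 st.py;python3 g.py
```

```text
11.78 [671.42  24.17 107.39] [153.04 -21.15 104.44] F [-1.4 -2.2  3.2] T [ 0.56 -0.6  -0.02] 16.1
12.03 [664.18  23.65 104.03] [153.03 -21.15 104.44] F [-0.9 -0.9  2.5] T [ 0.58 -0.54  0.01] 16.93
key x (s,left,up) [0.0005, -0.9172, -0.3984] key y [-1.0, -0.0004, -0.0003] phi y -140.33 phi x -156.52 G (s,l,u) [36.23, -79.69, -33.82]
```

```bash
python3 -m creep '[[1,0,-3,0,0,0,0],[1,0,-2,0,0,0,0]]'>/dev/null;python3 st.py;python3 -m creep '[[1,0,-2,0,0,0,0],[1,0,-1.5,0,0,0,0]]'>/dev/null;python3 st.py;python3 g.py
```

```text
12.28 [659.74  23.35 101.91] [153.04 -21.15 104.44] F [-1.  -1.1  2.4] T [ 0.54 -0.54 -0.  ] 16.38
12.53 [658.15  22.79 101.4 ] [152.88 -21.13 104.35] F [-1.1  2.5  3.1] T [-0.26 -0.56  0.4 ] 16.48
key x (s,left,up) [-0.0005, -0.9176, -0.3974] key y [-1.0, 0.0018, -0.0029] phi y -57.7 phi x -156.58 G (s,l,u) [29.55, -80.11, -33.64]
```

```bash
python3 -m creep '[[1,0,-1.5,0,0,0,0],[1,0,0,0,0,0,0]]'>/dev/null;python3 st.py;python3 g.py
python3 - <<'E'
from dk import *
p,r=cur();k=heldkey(p,r,86);S=[((255,255,0),keywire(*k)),((0,255,255),clampwire())]
c1=(205,150,275,225,8);c2=(255,110,345,220,7)
for n,c,sh in(('top',c1,(0,.8)),('side',c2,(.57,-.12))):
    shot(n,n+'4');draw(n+'4',[],*c,'s'+n)
E
```

```text
12.78 [657.91  22.48 101.49] [152.77 -21.11 104.31] F [-1.1  5.   3.9] T [-0.63 -0.52  0.58] 16.67
key x (s,left,up) [-0.0011, -0.9179, -0.3969] key y [-1.0, 0.0032, -0.0048] phi y -56.0 phi x -156.62 G (s,l,u) [29.31, -80.39, -33.43]
```

View pics/stop.png

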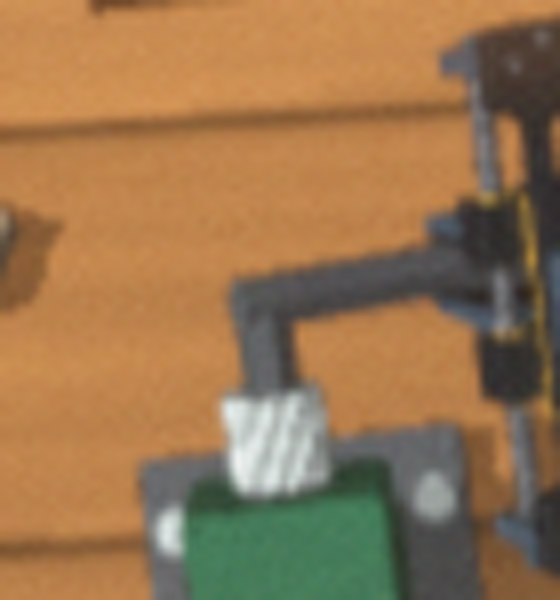

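View pics/sside.png

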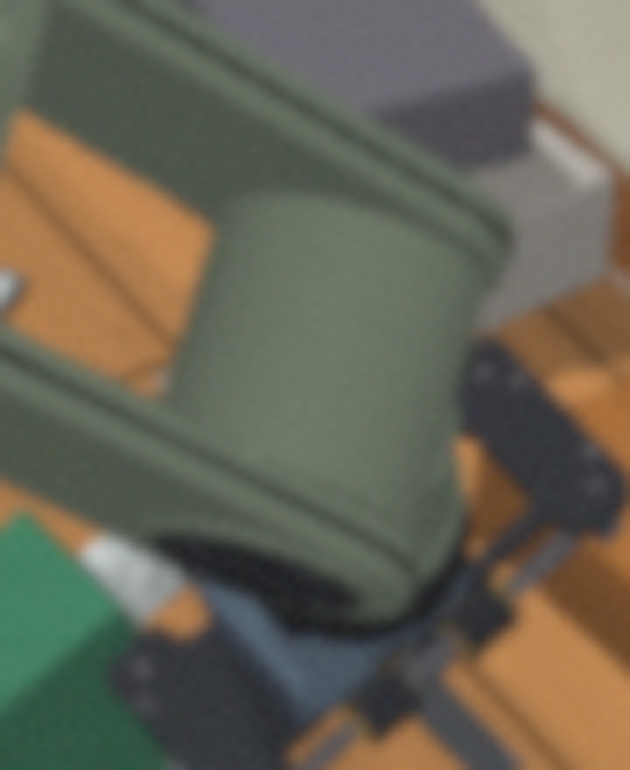

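```bash
python3 - <<'E'
from tgt import *
for st in(3,4,-4):
    P0,Q0=pose(203.47,29.5);P1,Q1=pose(203.47-st,29.5)
    print(rows(P0,Q0,P1,Q1,1,1.,2)[0])
E
```

```text
[[1.0, -0.87, 0.0, -4.52, -0.0, -3.0, -0.0]]
[[1.0, -1.1, -0.0, -6.03, -0.0, -4.0, -0.0]]
[[1.0, 1.52, 0.0, 5.94, 0.0, 4.0, -0.0]]
```

```bash
for i in 1 2; do python3 -m creep '[[1,-1.1,0,-6.03,0,-4,0],[1,-1.1,0,-6.03,0,-4,0]]'>/dev/null;python3 st.py;python3 g.py;done
```

```text
13.12 [653.99  15.82 110.75] [153.91 -13.92 100.47] F [-1.4  4.  10.5] T [-0.67  0.07  0.41] 16.5
key x (s,left,up) [-0.0027, -0.9645, -0.2642] key y [-1.0, 0.0041, -0.0046] phi y -48.43 phi x -164.68 G (s,l,u) [29.27, -84.27, -22.32]
13.38 [649.63  10.69 121.03] [154.49  -6.68  96.99] F [-2.   3.5  9.9] T [-0.5  -0.01  0.46] 16.31
key x (s,left,up) [-0.0024, -0.9919, -0.1273] key y [-1.0, 0.0031, -0.0057] phi y -61.19 phi x -172.69 G (s,l,u) [29.34, -86.5, -10.5]
```

```bash
for i in 1 2 3; do python3 -m creep '[[1,-1.1,0,-6.03,0,-4,0],[1,-1.1,0,-6.03,0,-4,0]]'>/dev/null;python3 st.py;python3 g.py;done
```

```text
13.62 [644.9    7.22 131.8 ] [154.63   0.54  93.63] F [-0.5  3.6  9.2] T [-0.45  0.26  0.38] 16.52
key x (s,left,up) [-0.0021, -0.9999, 0.0113] key y [-1.0, 0.002, -0.0064] phi y -72.42 phi x 179.35 G (s,l,u) [29.38, -87.02, 1.52]
13.88 [639.88   5.32 142.88] [154.37   7.75  90.25] F [0.4 3.6 8.6] T [-0.34  0.76  0.37] 16.69
key x (s,left,up) [-0.0019, -0.9887, 0.1497] key y [-1.0, 0.0009, -0.0066] phi y -81.95 phi x 171.39 G (s,l,u) [29.4, -85.96, 13.51]
14.12 [634.72   5.16 154.11] [153.67  14.94  86.74] F [0.9 3.7 8.6] T [-0.38  0.87  0.3 ] 16.68
key x (s,left,up) [-0.0019, -0.9584, 0.2853] key y [-1.0, 0.0, -0.0066] phi y -89.84 phi x 163.42 G (s,l,u) [29.48, -83.22, 25.31]
```

```bash
for i in 1 2 3; do python3 -m creep '[[1,-0.87,0,-4.52,0,-3,0],[1,-0.3,0,-1.5,0,-1,0]]'>/dev/null;python3 st.py;python3 g.py;done
```

```text
14.38 [632.13   5.84 159.62] [153.18  18.53  85.01] F [-1.9  6.7  7.8] T [-0.91  0.16  0.36] 16.61
key x (s,left,up) [-0.0002, -0.9365, 0.3508] key y [-1.0, -0.002, -0.0057] phi y -109.03 phi x 159.47 G (s,l,u) [29.51, -81.13, 30.96]
14.62 [629.48   6.75 165.07] [152.51  22.07  83.06] F [-3.2  6.2  7.8] T [-0.95  0.28  0.38] 16.76
key x (s,left,up) [-0.0008, -0.9098, 0.415] key y [-1.0, -0.0018, -0.0057] phi y -107.14 phi x 155.48 G (s,l,u) [29.47, -78.83, 36.49]
14.88 [626.83   8.09 170.43] [151.69  25.61  81.02] F [-2.6  5.5  6.9] T [-0.86  0.42  0.39] 16.26
key x (s,left,up) [-0.001, -0.8787, 0.4774] key y [-1.0, -0.0019, -0.0056] phi y -108.77 phi x 151.48 G (s,l,u) [29.44, -76.13, 41.84]
```

```bash
for i in 1 2; do python3 -m creep '[[1,-0.3,0,-1.5,0,-1,0],[1,-0.3,0,-1.5,0,-1,0]]'>/dev/null;python3 st.py;python3 g.py;done
python3 - <<'E'
from dk import *
p,r=cur();k=heldkey(p,r,86);S=[((255,255,0),keywire(*k)),((0,255,255),clampwire())]
c1=(205,150,285,225,8);c2=(245,110,345,220,7)
for n,c,sh in(('top',c1,(0,.8)),('side',c2,(.57,-.12))):
    shot(n,n+'5');draw(n+'5',[S[0]],*c,'u'+n,sh);draw(n+'5',[],*c,'uu'+n)
E
```

```text
15.12 [625.51   8.82 172.99] [151.21  27.31  79.94] F [-2.1  6.6  5.9] T [-0.95  0.62  0.38] 16.56
key x (s,left,up) [-0.0019, -0.8619, 0.5071] key y [-1.0, -0.0012, -0.0058] phi y -102.13 phi x 149.53 G (s,l,u) [29.37, -74.75, 44.37]
15.38 [624.22   9.78 175.6 ] [150.69  29.06  78.84] F [-1.8  5.9  6.7] T [-0.97  0.66  0.33] 16.58
key x (s,left,up) [-0.002, -0.8437, 0.5368] key y [-1.0, -0.0014, -0.0058] phi y -103.04 phi x 147.53 G (s,l,u) [29.37, -73.14, 46.92]
```

View pics/utop.png

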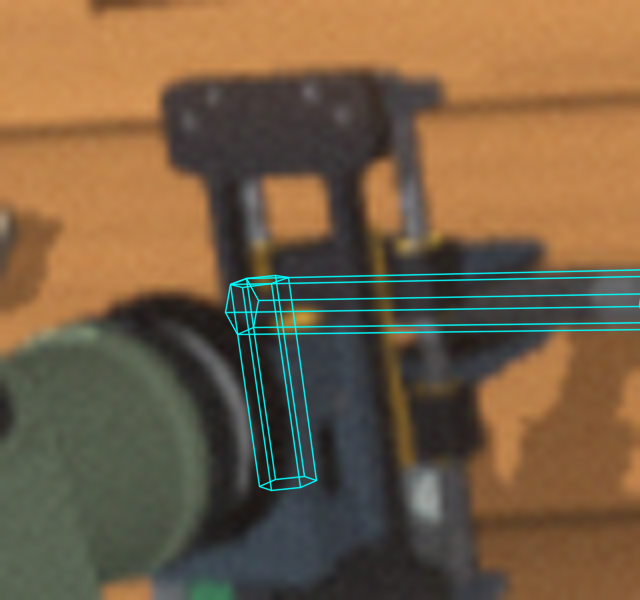

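View pics/uuside.png

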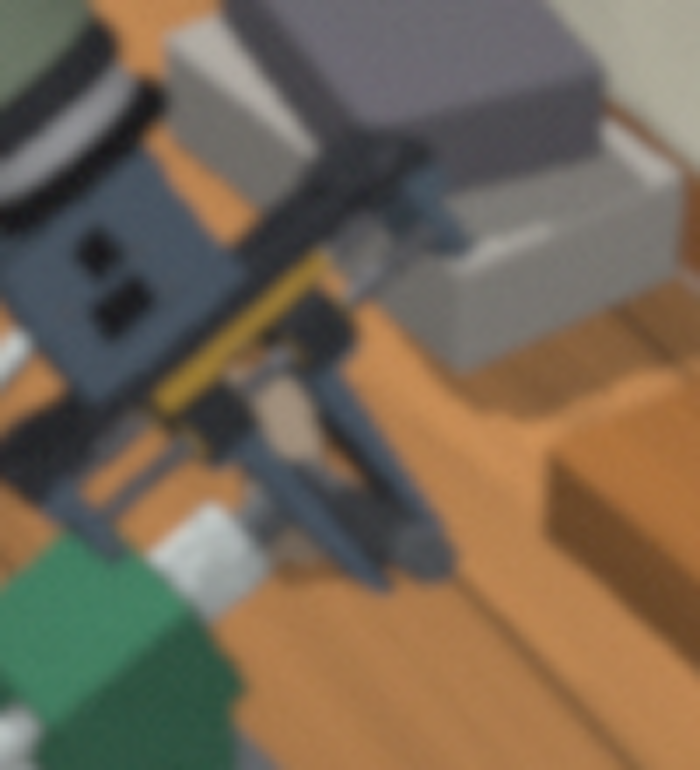

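```bash
python3 - <<'E'
from dk import *
from tgt import pose
import tgt
p,r=cur()
o,s,up,left=mouth()
c2=(265,150,345,220,9)
S=[((255,255,0),keywire(*heldkey(p,r,86)))]
for f,col in((157,(0,255,0)),(170,(0,0,255))):
    S.append((col,keywire(o+29.5*s,tgt.rad(f),-s)))
draw('side5',S,*c2,'u2',(.57,-.12)); draw('side5',[],*c2,'u3')
E
```

```text
(no output)
```

View pics/u2.png

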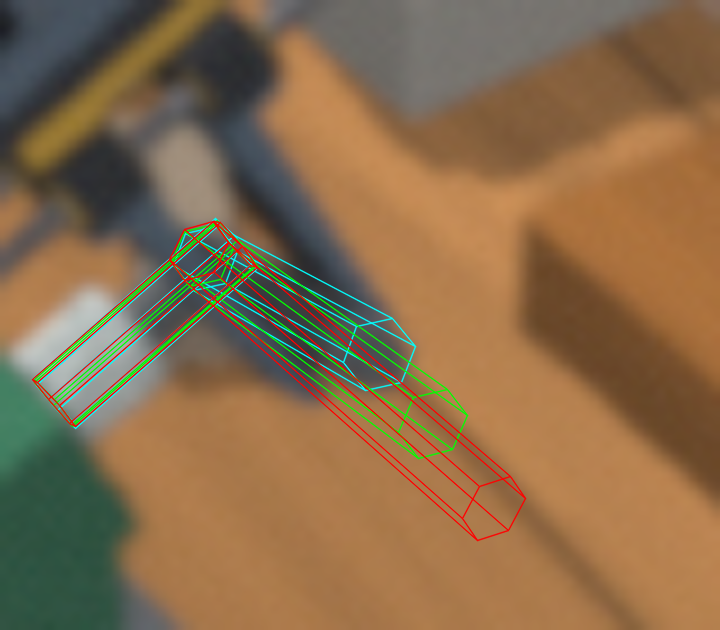

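View pics/u3.png

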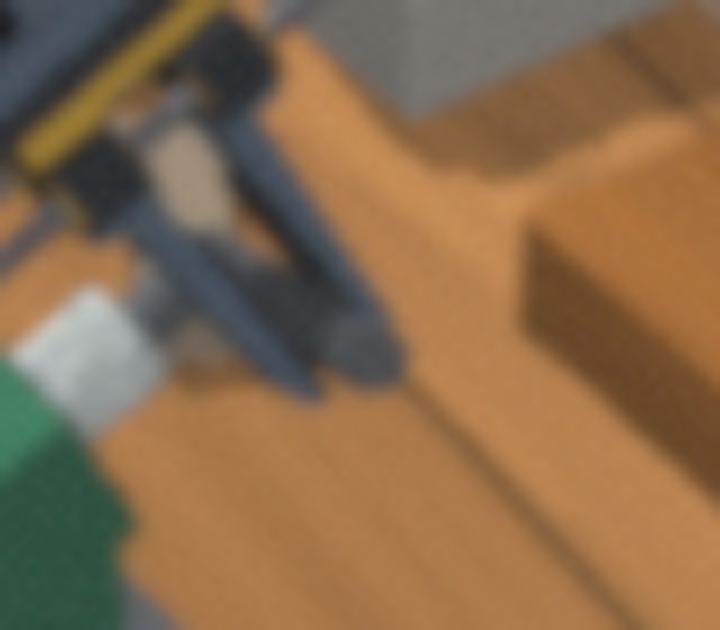

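```bash
for i in 1 2 3; do python3 -m creep '[[1,-0.3,0,-1.5,0,-1,0],[1,-0.3,0,-1.5,0,-1,0]]'>/dev/null;python3 st.py;python3 g.py;done
```

```text
15.72 [623.03  10.45 177.74] [150.15  30.82  77.72] F [-2.5  7.6 13.4] T [-1.2   0.76  0.42] 16.58
key x (s,left,up) [-0.0018, -0.8243, 0.5661] key y [-1.0, -0.0015, -0.0054] phi y -105.76 phi x 145.52 G (s,l,u) [29.25, -71.85, 48.97]
15.97 [621.98  10.98 179.65] [149.56  32.6   76.56] F [-0.7  9.  21.7] T [-1.53  0.73  0.46] 16.79
key x (s,left,up) [-0.0013, -0.8037, 0.5951] key y [-1.0, -0.0018, -0.0047] phi y -111.28 phi x 143.48 G (s,l,u) [29.15, -70.7, 50.74]
16.23 [620.99  11.52 181.48] [148.91  34.37  75.35] F [-1.5 11.  28.6] T [-1.86  0.82  0.58] 16.67
key x (s,left,up) [-0.0007, -0.782, 0.6233] key y [-1.0, -0.0022, -0.0039] phi y -119.12 phi x 141.44 G (s,l,u) [29.07, -69.56, 52.39]
```

```bash
python3 -m creep '[[1,0,0,-1.5,0,0,0],[1,0,0,-0.5,0,0,0],[1,0,0,0,0,0,0]]'>/dev/null;python3 st.py;python3 g.py
```

```text
16.6 [620.55  11.94 182.08] [148.96  34.42  75.38] F [-1.  12.2 34. ] T [-2.19  0.5   0.63] 16.63
key x (s,left,up) [-0.0, -0.7817, 0.6236] key y [-1.0, -0.0024, -0.003] phi y -128.51 phi x 141.42 G (s,l,u) [28.97, -69.1, 53.11]
```

```bash
python3 -m creep '[[1,0,1,2,0,0,0],[1,0,0.5,1.5,0,0,0],[1,0,0,0,0,0,0]]'>/dev/null;python3 st.py;python3 g.py
```

```text
16.98 [621.74  10.72 180.47] [149.07  34.36  75.38] F [-0.5  7.6 22.7] T [-1.13  0.78  0.44] 16.63
key x (s,left,up) [-0.0005, -0.7822, 0.623] key y [-1.0, -0.0008, -0.0019] phi y -112.83 phi x 141.47 G (s,l,u) [29.32, -70.41, 51.19]
```

```bash
python3 -m creep '[[1,0,0,2,0,0,0],[1,0,0,1.5,0,0,0],[1,0,0,0,0,0,0]]'>/dev/null;python3 st.py;python3 g.py
```

```text
17.35 [622.76   9.37 178.78] [149.03  34.31  75.36] F [-0.9  5.4 12.3] T [-0.68  0.75  0.28] 16.74
key x (s,left,up) [-0.0012, -0.7827, 0.6224] key y [-1.0, -0.0006, -0.0027] phi y -102.91 phi x 141.5 G (s,l,u) [29.43, -71.84, 49.28]
```

```bash
python3 -m creep '[[1,0,-0.5,2,0,0,0],[1,0,0,0,0,0,0]]'>/dev/null;python3 st.py; python3 -m creep '[[0.8,0,0,0,0,0,0],[0.6,0,0,0,0,0,0],[0.4,0,0,0,0,0,0],[0.2,0,0,0,0,0,0]]'; python3 -m creep '[[0,0,0,0,0,0,0],[0,0,0,0,0,0,0],[0,0,0,0,0,0,0],[0,0,0,0,0,0,0]]'; python3 st.py
python3 - <<'E'
from h import *
shot('side','side6');crop('side6',235,130,345,220,7,'v')
E
```

```text
17.6 [623.27   8.61 177.78] [148.96  34.26  75.35] F [-1.4  5.7  8.5] T [-0.62  0.75  0.3 ] 16.4
time_s: 18.1
ee_pos: [621.2, 8.9, 176.9]
ee_rot: [149.2, 34.4, 75.4]
force: [0.3, 0.3, -0.1]
gripper_width: 45.8
time_s: 18.6
ee_pos: [621.4, 8.8, 176.9]
ee_rot: [149.2, 34.4, 75.4]
force: [0.3, -0.2, 0.8]
gripper_width: 85.4
18.6 [621.4    8.81 176.87] [149.19  34.38  75.44] F [-0.6  0.6 -0.4] T [ 0.29  0.28 -0.07] 85.38
```

View pics/v.png

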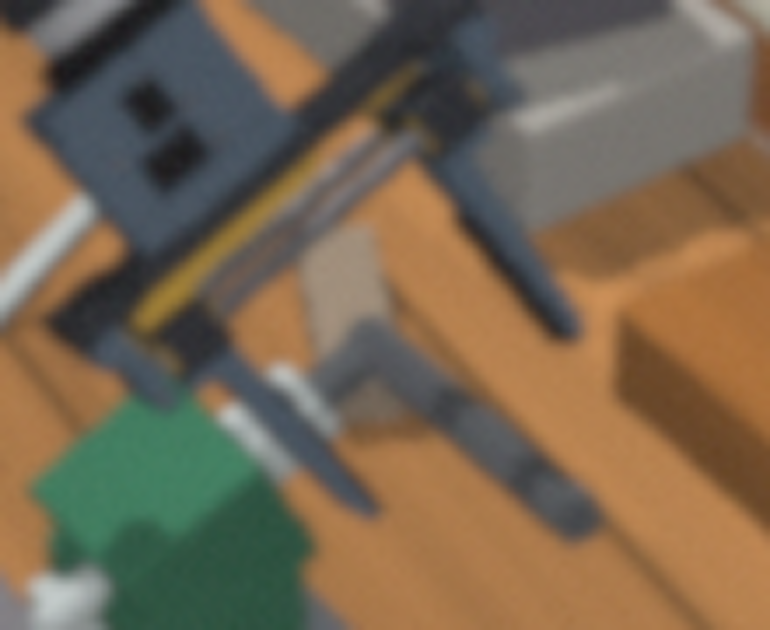

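```bash
python3 -m creep '[[0,0,0,-20,0,0,0],[0,0,0,-30,0,0,0],[0,0,0,-40,0,0,0],[0,0,0,-40,0,0,0],[0,0,0,0,0,0,0]]'; python3 st.py
python3 - <<'E'
from dk import *
from tgt import rad
o,s,up,left=mouth()
S=[(col,keywire(o+29.5*s,rad(f),-s)) for f,col in((150,(255,255,0)),(157,(0,255,0)),(164,(0,0,255)))]
for n,c,sh in(('top',(205,150,295,225,8),(0,.8)),('side',(255,130,345,220,7),(.57,-.12))):
    shot(n,n+'7');draw(n+'7',S,*c,'w'+n,sh);draw(n+'7',[],*c,'ww'+n)
E
```

```text
time_s: 19.27
ee_pos: [573.1, 89.1, 272.2]
ee_rot: [148.9, 34.1, 75.5]
force: [-1.0, -0.2, -0.0]
gripper_width: 91.0
19.27 [573.13  89.14 272.15] [148.89  34.12  75.45] F [-0.3 -0.9 -0.3] T [ 0.27  0.25 -0.13] 91.04
```

View pics/wtop.png

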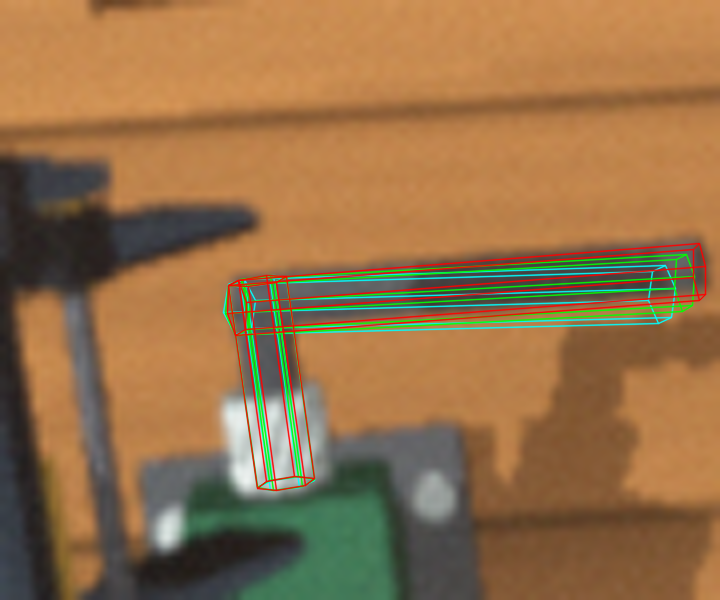

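View pics/wside.png

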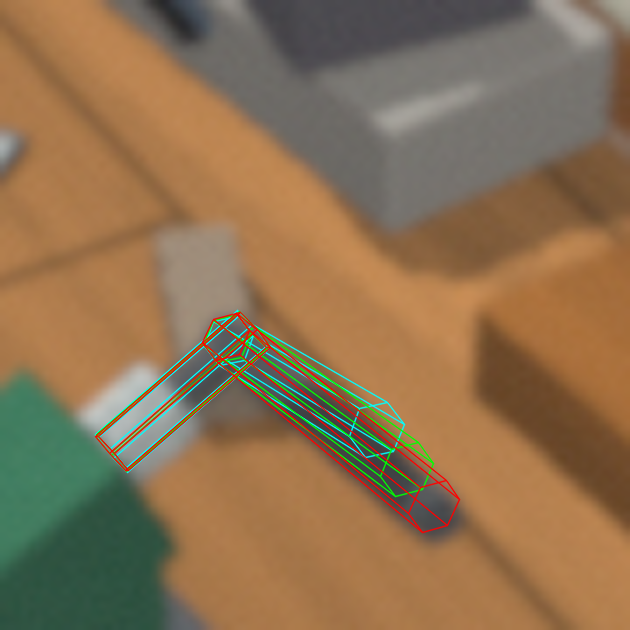

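View pics/wwtop.png

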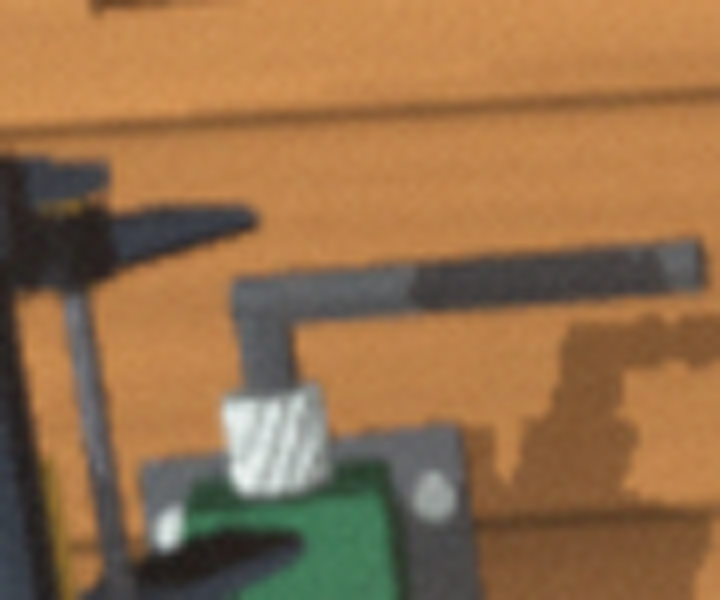

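View pics/wwside.png

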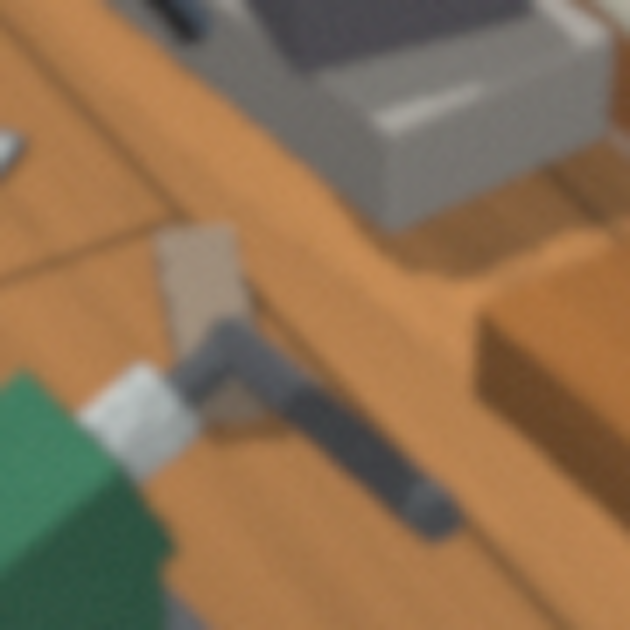

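```bash
cat > fit4.py <<'E'
from dk import *
from tgt import rad
from scipy.optimize import least_squares
o,s,up,left=mouth()
cc=lambda u,v,x0,y0,k:np.array([(u+.5)/k-.5+x0,(v+.5)/k-.5+y0])
t=lambda u,v:cc(u,v,205,150,8);sd=lambda u,v:cc(u,v,255,130,7)
def perp(a,b,q):
    d=(b-a)/np.linalg.norm(b-a);return d[0]*(q-a)[1]-d[1]*(q-a)[0]
def key(k):
    # k: phi, tilt about left (droop), tilt about up, depth(sd), lateral
    A=R.from_rotvec(np.radians(k[1])*left)*R.from_rotvec(np.radians(k[2])*up)
    c=o-14*s+k[4]*left+k[5]*up
    return c+A.apply((k[3]+14)*s),A.apply(rad(k[0])),A.apply(-s)
def f(k):
    O,x,y=key(k)
    T=proj('top7',[O,O+31*y,O+151.5*x])+[0,.8];S=proj('side7',[O,O+31*y,O+151.5*x])+[.57,-.12]
    return np.r_[perp(T[0],T[1],t(270,385)),perp(T[0],T[1],t(268,345)),perp(T[0],T[2],t(400,291)),perp(T[0],T[2],t(600,276)),T[2]-t(698,265),
     S[2]-sd(434,512),perp(S[0],S[1],sd(187,382)),perp(S[0],S[2],sd(350,430)),(k[1]-0)/20,k[2]/20,(k[3]-29.5)/3,k[4]/1.5,k[5]/1.5]
q=least_squares(f,[160,5,0,29.5,0,0]);print(q.x.round(2),q.fun.round(2))
J=np.linalg.inv(q.jac.T@q.jac);print((np.sqrt(np.diag(J))*.4).round(2))
O,x,y=key(q.x);print('short axis tilt',np.degrees(np.arccos(-y@s)).round(2))
S=[((255,255,0),keywire(O,x,y))]
draw('top7',S,205,150,295,225,8,'xt',(0,.8));draw('side7',S,255,130,345,220,7,'xs',(.57,-.12))
E
python3 fit4.py
```

```text
[ 1.6552e+02 -2.0600e+00  4.0000e-01  3.0510e+01  8.0000e-02  5.0000e-02] [ 0.07 -0.43 -0.1   0.02  0.25  0.35  0.54 -0.46  0.18 -0.6  -0.1   0.02
  0.34  0.05  0.03]
[0.97 3.15 0.87 0.9  0.48 0.59]
short axis tilt 2.1
```

View pics/xt.png

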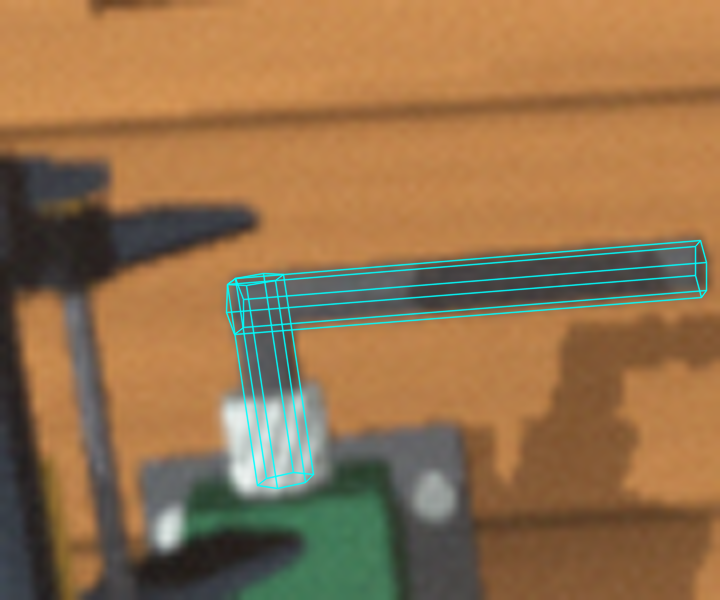

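View pics/xs.png

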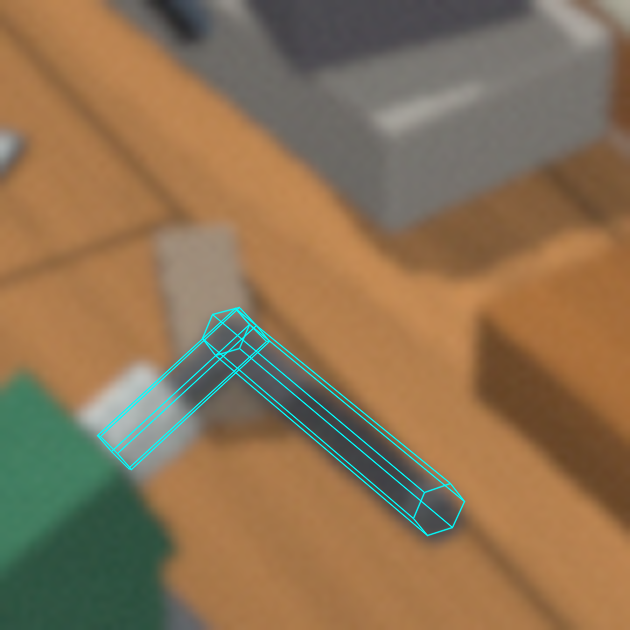

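```bash
python3 - <<'E'
from tgt import *
p,r=cur()
P,Q=pose(165.5,30.5)
A=P-Q.apply([0,0,1])*90
print(p,A,np.degrees((r.inv()*Q).magnitude()))
rs,pe,re=rows(p,r,A,Q,5,0.);show(rs)
rs,pe,re=rows(pe,re,P,Q,5,0.);show(rs)
from kin import ik
q=state()['qpos']
for a in(A,P):
    q,e=ik(a,Q,q);print(q.round(1),e)
E
```

```text
[572.41309454  86.95425125 269.18527859] [598.76975823  25.58278575 230.09926514] 23.984355786301418
[[0.0, -4.3, 0.7, 14.9, 0.0, 4.8, 0.0], [0.0, -5.5, 0.7, 14.4, 0.0, 4.8, 0.0], [0.0, -6.7, 0.6, 13.9, 0.0, 4.8, 0.0], [0.0, -7.9, 0.7, 13.3, 0.0, 4.8, 0.0], [0.0, -9.0, 0.6, 12.6, 0.0, 4.8, 0.1]]
[[0.0, -0.0, -0.0, 18.0, 0.0, -0.0, -0.0], [0.0, -0.0, -0.0, 18.0, 0.0, -0.0, -0.0], [0.0, -0.0, -0.0, 18.0, 0.0, -0.0, -0.0], [0.0, -0.0, -0.0, 18.0, 0.0, -0.0, -0.0], [0.0, -0.0, -0.0, 18.0, 0.0, -0.0, -0.0]]
[ 10.9   9.7 105.3 -25.1  44.6  25. ] 1.978399666313635e-11
[  7.9  17.1 108.  -29.4  34.4  28.5] 4.5474735088646414e-14
```

```bash
python3 -m creep '[[0,-4.3,0.7,14.9,0,4.8,0],[0,-5.5,0.7,14.4,0,4.8,0],[0,-6.7,0.6,13.9,0,4.8,0],[0,-7.9,0.7,13.3,0,4.8,0],[0,-9,0.6,12.6,0,4.8,0]]'>/dev/null; python3 st.py; python3 -m creep '[[0,0,0,18,0,0,0],[0,0,0,18,0,0,0],[0,0,0,18,0,0,0],[0,0,0,18,0,0,0],[0,0,0,18,0,0,0]]'>/dev/null; python3 st.py; python3 -m creep '[[0.6,0,0,0,0,0,0],[0.7,0,0,0,0,0,0]]'>/dev/null;python3 st.py; python3 g.py
python3 -c "
from h import *
shot('side','side8');crop('side8',255,130,345,220,7,'y')"
```

```text
20.0 [598.39  23.74 228.41] [154.41  13.07  87.82] F [ 0.4  0.2 -0.2] T [ 0.3   0.04 -0.1 ] 90.96
20.62 [637.87   5.54 149.48] [154.31  13.17  87.85] F [ 0.4 -0.4 -0.7] T [ 0.31  0.06 -0.09] 91.17
20.88 [637.64   5.35 151.27] [154.24  13.15  87.79] F [-0.4  0.2  0.2] T [ 0.3  -0.   -0.07] 74.1
key x (s,left,up) [0.0005, -0.968, 0.2508] key y [-1.0, -0.0007, -0.0007] phi y -137.12 phi x 165.48 G (s,l,u) [31.03, -83.88, 21.68]
```

View pics/y.png

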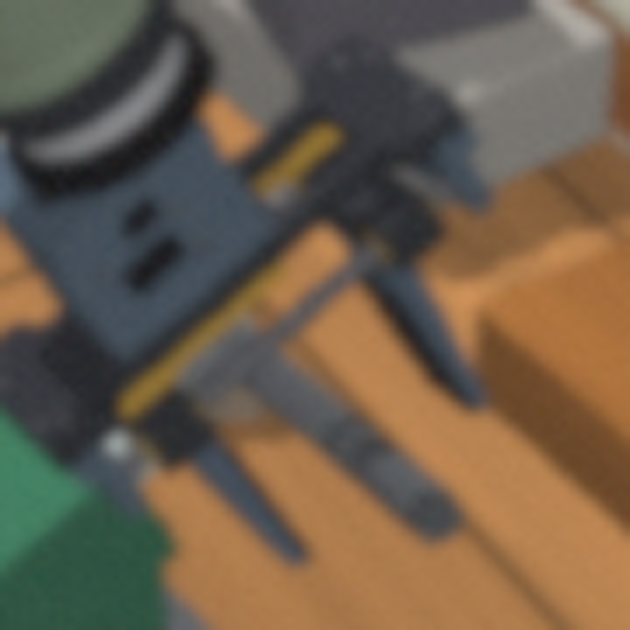

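Fingers straddle the long arm (tip at 432,510, fingers at 290,550 and 480,395). Close gently and see the force.

```bash
python3 -m creep '[[1,0,-0.5,0,0,0,0],[1,0,0,0,0,0,0],[1,0,0,0,0,0,0],[1,0,0,0,0,0,0],[1,0,0,0,0,0,0]]' 8 >/dev/null;python3 st.py; python3 -m creep '[[1,0,0,0,0,0,0],[1,0,0,0,0,0,0]]'>/dev/null;python3 st.py;python3 g.py
```

```text
21.55 [636.92   5.16 150.8 ] [154.27  13.15  87.79] F [ 0.5 -0.3  0.2] T [ 0.25  0.04 -0.08] 20.14
21.8 [636.91   5.26 150.76] [154.27  13.15  87.79] F [ 0.6 -0.4 -0. ] T [ 0.32  0.18 -0.  ] 17.14
key x (s,left,up) [0.0005, -0.9681, 0.2507] key y [-1.0, -0.0005, -0.0001] phi y -168.2 phi x 165.48 G (s,l,u) [30.16, -83.92, 21.52]
```

```bash
python3 -m creep '[[1,0,0,0,0,0,0],[1,0,0,0,0,0,0]]' 60 >/dev/null;python3 st.py; for i in 1 2 3 4 ; do python3 -m creep '[[1,-0.3,0,-1.5,0,-1,0],[1,-0.3,0,-1.5,0,-1,0],[1,-0.3,0,-1.5,0,-1,0]]'>/dev/null;python3 st.py;done;python3 g.py
```

```text
22.05 [636.94   5.28 150.83] [154.27  13.14  87.79] F [ 0.7 -0.2 -0.9] T [ 0.43  0.26 -0.06] 16.49
22.43 [634.84   5.51 154.82] [153.94  15.91  86.42] F [ 1.1 -0.1  2.1] T [ 0.47  0.35 -0.03] 16.59
22.8 [632.87   5.9  158.8 ] [153.54  18.6   85.03] F [ 1.4 -1.3  3.2] T [0.46 0.41 0.02] 16.72
23.18 [630.89   6.53 162.99] [153.04  21.28  83.59] F [ 3.  -1.6  3.5] T [0.4 0.5 0. ] 16.31
23.55 [628.93   7.46 167.28] [152.46  23.94  82.09] F [ 2.5 -1.6  2.1] T [ 0.58  0.57 -0.03] 16.81
key x (s,left,up) [0.0005, -0.8942, 0.4476] key y [-1.0, -0.0005, -0.0] phi y -178.53 phi x 153.41 G (s,l,u) [30.07, -77.47, 38.41]
```

```bash
for i in 1 2 3 4 5; do python3 -m creep '[[1,-0.3,0,-1.5,0,-1,0],[1,-0.3,0,-1.5,0,-1,0]]'>/dev/null;python3 st.py;python3 g.py|cut -d'(' -f4- |cut -c1-80;done
```

```text
23.8 [627.67   8.22 170.01] [152.02  25.71  81.06] F [ 2.3 -2.   2. ] T [ 0.71  0.74 -0.06] 16.29

24.05 [626.44   9.04 172.6 ] [151.54  27.48  80.02] F [ 2.4 -2.   1.5] T [ 0.58  0.81 -0.11] 16.4

24.3 [625.24   9.89 175.13] [151.02  29.23  78.93] F [ 0.5 -2.2  2.8] T [ 0.34  0.98 -0.16] 16.74

24.55 [624.06  10.73 177.49] [150.46  30.99  77.79] F [0.3 0.1 9.4] T [ 0.11  1.02 -0.14] 16.22

24.8 [622.99  11.38 179.51] [149.87  32.76  76.62] F [-0.1  1.6 16.9] T [-0.16  1.06 -0.01] 16.31
```

```bash
python3 -m creep '[[1,-0.3,-1,-1.5,0,-1,0],[1,0,-1,-1.5,0,0,0],[1,0,0,0,0,0,0]]'>/dev/null;python3 st.py;python3 g.py;python3 - <<'E'
from dk import *
from tgt import rad
o,s,up,left=mouth();p,r=cur()
S=[((255,255,0),keywire(*heldkey(p,r,86)))]+[(col,keywire(o+29.5*s,rad(f),-s)) for f,col in((147,(0,255,0)),(157,(0,0,255)))]
for n,c,sh in(('side',(255,130,345,220,7),(.57,-.12)),):
    shot(n,n+'9');draw(n+'9',S,*c,'z'+n,sh);draw(n+'9',[],*c,'zz'+n)
E
```

```text
25.18 [621.88  12.08 181.09] [149.38  33.62  76.02] F [ 0.8  6.9 25.6] T [-1.2   0.79  0.25] 16.76
key x (s,left,up) [0.0009, -0.792, 0.6105] key y [-1.0, -0.0024, -0.0017] phi y -145.47 phi x 142.37 G (s,l,u) [29.77, -69.31, 51.84]
```

View pics/zside.png

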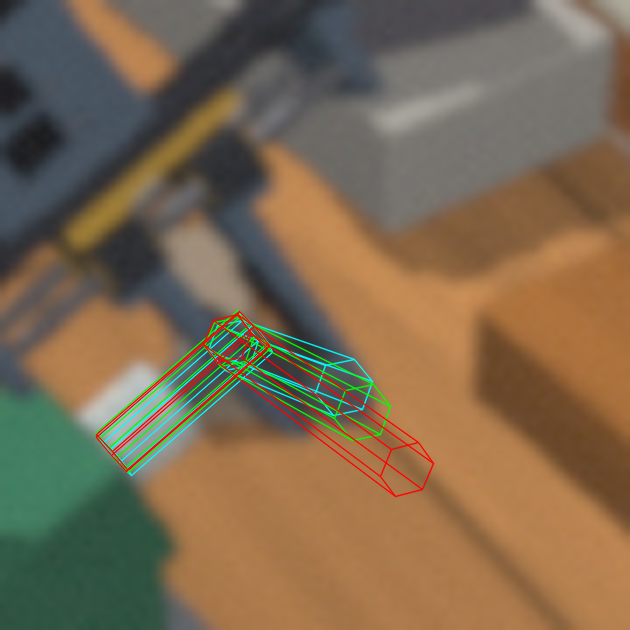

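View pics/zzside.png

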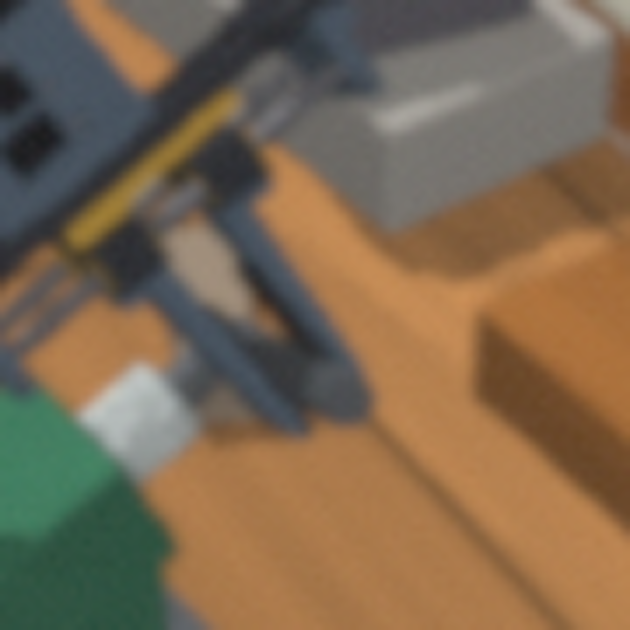

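```bash
python3 -m creep '[[1,0.3,0,1.5,0,1,0],[1,0.6,0.5,3,0,2,0],[1,0.6,0.5,3,0,2,0],[1,0.6,0,3,0,2,0],[1,0.3,0,1.5,0,1,0]]'>/dev/null;python3 st.py;python3 g.py; python3 -m creep '[[1,0,0,0,0,0,0]]'>/dev/null; python3 st.py
```

```text
25.85 [626.4    8.47 171.68] [151.76  26.56  80.52] F [ 2.9  1.6 10.8] T [-0.28  0.    0.22] 16.43
key x (s,left,up) [-0.0002, -0.8698, 0.4934] key y [-1.0, -0.0002, -0.0007] phi y -106.21 phi x 150.44 G (s,l,u) [29.69, -75.42, 42.97]
25.98 [626.37   8.43 171.74] [151.75  26.59  80.5 ] F [ 4.1  1.9 11.1] T [-0.35  0.01  0.29] 16.49
```

```bash
python3 -m creep '[[0.8,0,0,0,0,0,0],[0.6,0,0,0,0,0,0],[0.4,0,0,0,0,0,0],[0.2,0,0,0,0,0,0],[0,0,0,0,0,0,0]]'>/dev/null; python3 -m creep '[[0,0,0,0,0,0,0],[0,0,0,0,0,0,0],[0,0,0,0,0,0,0],[0,0,0,0,0,0,0]]'>/dev/null; python3 st.py; python3 -m creep '[[0,0,0,-20,0,0,0],[0,0,0,-30,0,0,0],[0,0,0,-40,0,0,0],[0,0,0,-40,0,0,0],[0,0,0,-20,0,0,0]]'>/dev/null; python3 -m creep '[[0,0,0,0,0,0,0],[0,0,0,0,0,0,0]]'; python3 st.py
python3 - <<'E'
from h import *
shot('side','side10');shot('top','top10');crop('side10',255,130,345,220,7,'e1');crop('top10',205,150,295,225,8,'e2')
E
```

```text
27.1 [625.63   9.08 171.93] [151.8   26.54  80.57] F [-0.8  0.1 -0.2] T [ 0.34  0.22 -0.05] 90.69
time_s: 27.98
ee_pos: [565.0, 78.9, 289.9]
ee_rot: [151.9, 26.6, 80.6]
force: [0.6, 0.1, -0.5]
gripper_width: 90.9
27.98 [564.97  78.87 289.85] [151.85  26.56  80.61] F [0.4 0.3 0.5] T [ 0.31  0.19 -0.03] 90.89
```

View pics/e1.png

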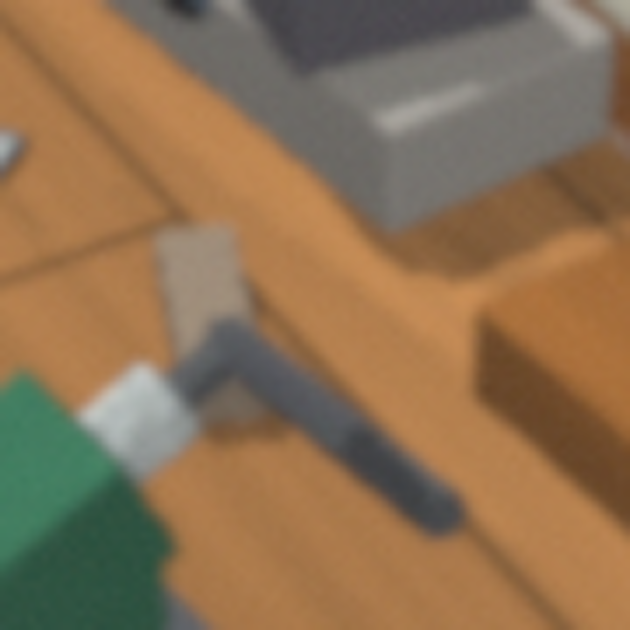

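View pics/e2.png

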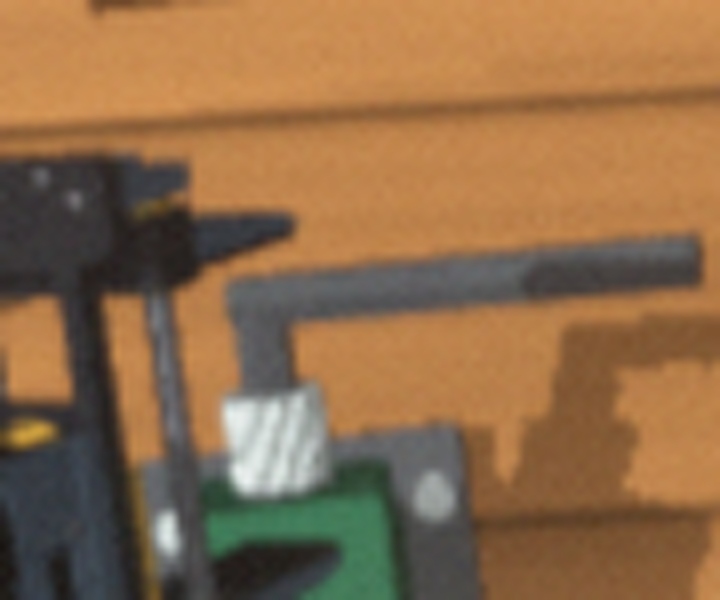

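View pics/side10.png

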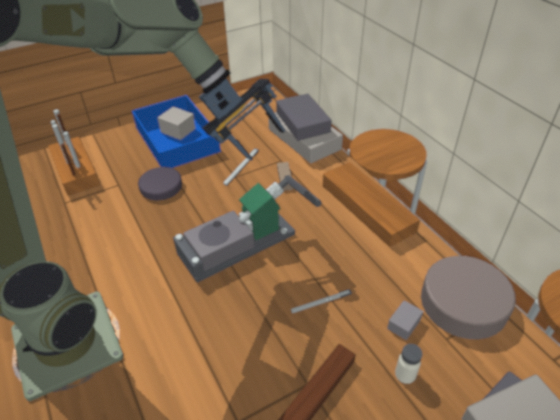

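View pics/top10.png

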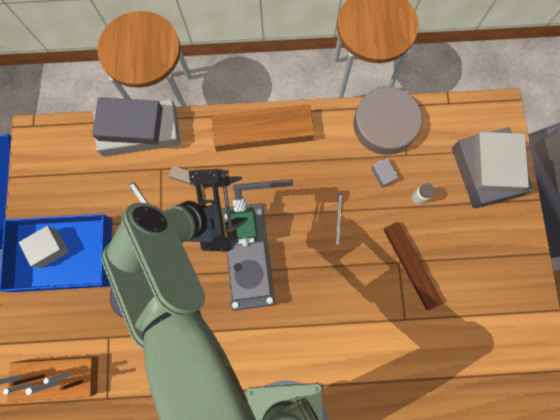

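```bash
python3 -c "
from workcell import job_done;print(job_done())"; python3 st.py
```

```text
the job is handed in; nothing more can be done
None
the job is handed in; nothing more can be done
```

I pulled the key out, flipped it, pushed its short arm into the screw until it met the socket floor, and turned the screw clockwise with the long arm. I then let go, backed the gripper clear and handed the job in at about 28 s.

**What the checks showed:**
- **Seating:** going in, the key met the floor where the model put it, with the bend 29.3–29.5 mm from the mouth. After I let go, the camera fit gave 30.5 ± 0.9 mm, so it reads fully in within that error.
- **Tightening:** the screw turned against about 1.1–1.5 N m, then came up hard. The force at the grip rose to 34 N, about 2.9 N m, with almost no more turn. I gripped the key again and repeated the push. It met only light resistance (0.3–0.5 N m) back to the same angle, then the same hard stop. From this I take the screw to be at its stop.
- **Rest of the bench:** the key came to rest in the same place after both releases. The robot was touching nothing, and the final pictures showed no other object moved. The left-hand ones were partly hidden by the arm.

**What did not agree:**
- **Swing after release:** the key swung back about 18–20°. The stated play allows about 9°, and I only partly explained the difference (droop, wider hexagon clearance, slip in the grip).
- **Screw angle:** I could not see it directly, so "fully tight" rests on the forces felt.
- **First pull:** it stuck at about 20 N until I lifted the droop out of the key.

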